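# Nest the mixing cups and tubs in the dust chest and shut its cover

## Robot

A 6-joint arm with a two-finger parallel gripper is mounted at the origin on the work surface. World frame = base frame: x ahead of the robot, y to its left, z up, the work surface at z = 0. Lengths are in m, angles in rad, forces in N, time in s.
With the tool pointing down it reaches from about 0.275 to 0.85 m from the base axis. Payload 5.2 kg.
Tool frame: the origin (TCP) lies on the centre line of the jaws, within the pads' length; the fingertips stand 19 mm ahead of it and the grasp point (between the pads) is the TCP (manip.tcp_to_tips is the distance from the TCP to the fingertips, in m); z points along the fingers, y is the direction in which the jaws open and shut (so a half turn about z gives the same grasp; the last joint's range is limited). The gripper opens to 85 mm and grips with 20 to 120 N. Pads are 22 mm wide; open, the fingers measure 114 mm over their backs; the gripper's body (76 mm by 85 mm) begins 54 mm behind the grasp point. The pads swing forward as they close: fully open they stand 13 mm farther back than shut.
Start: joints at [0.965, 0.259, 1.535, -0, 1.348, -0.203], TCP at [0.216, 0.506, 0.25] pointing down, gripper open.
Joint ranges: [-3.14, 3.14], [-0.91, 2.08], [0.19, 2.58], [-1.22, 4.36], [0.22, 2.71], [-3.12, 3.12]. Speed limits (rad/s): [2.57, 2.57, 3.14, 3.14, 3.14, 3.14].

## Interface

Orientations are given as a unit quaternion [x, y, z, w].
In Python, from cell import manip, optics, order gives the robot as it stands. The module is installed in compiled form; this text tells all that it offers.
- The arm moves only by the tool jog_arm, never from a script. Its arguments are lists of equal length, an entry for each row: "xyz": the shift along the tool's x, y, z scaled (see below), a list of three; "delta_rot": the turn, a rotation vector about the tool's x, y, z scaled (see below), a list of three. In form: {"xyz": [[dx, dy, dz], ...], "delta_rot": [[wx, wy, wz], ...]}. A call has 1 to 5 rows; each row is the pose to reach, as a shift and turn from the pose commanded when the call began, along the tool's axes at that moment; what a row does not reach only later rows make up. The controller multiplies each number of a shift by 500 mm and each number of a turn by 0.5 rad. A row lasts 1/10 s, in which the tool goes at most 50 mm and 8.59 degrees, less where a joint would pass 70% of its speed; a pose out of reach is approached as far as the arm can. A call with a number of a shift or a turn outside -1 to 1 is refused whole. A call with a gripper value outside its range is refused whole. "fingers" is the opening, from -1 (shut) to 1 (fully open), set as the call begins (left out, the last holds). The fingers move at their own pace and stop on an object; "newtons" is the grip in N (left out, the last holds). Time passes only in rows, so rows that repeat a pose let the fingers close. It gives the time, the measured TCP pose, the force and the opening at its end, in the units of the state.
- manip.get_obs(): the state, without advancing time (a new reading comes with each control period).
- optics.capture(name): name is "scene" or "top"; returns the picture (420x560x3 uint8, red, green, blue); there is no depth.
- optics.camera_params(name): a dict with "fx", "fy", "cx", "cy" (pixels), "k1" (the pictures are not rectified: a ray, as slopes to the right and down, at radius r is drawn at 1 + k1 r^2 times it, then the intrinsics apply), "xyz" and "attitude" of the camera in the world. Camera axes: x right, y up, looking along -z (the intrinsics and any distortion apply to the point x, -y, -z); pixel columns grow to the right and rows downward; lengths in m; the calibration is good to about 2 mm. A picture is of the moment at which its call begins. camera_params takes no time and is no camera call.
- order.finish_job(): hands the job in, once; it reports no verdict.
The state is a dict: "t": time; "joints": joint angles; "qd": joint speeds; "joint_efforts": joint torques, N m; "tcp_pos": TCP position; "ee_rot": TCP orientation; "force": force on the tool from outside, world axes, zero at the start; "torque": the same for the moment, N m; "width": finger opening in m.
Only numpy, scipy, OpenCV 4.12 (cv2) and the standard library are available. Lean on these libraries where they do the work, as an engineer would, in place of code of your own. Each camera call takes 0.05 s, during which the arm holds its last target. There are 200 camera calls.

## Task

Put the clean ware away: slide the chest's cover right open, nest every white cup from the bench into the cup in the chest and every blue tub into the tub there, one stack of each, each piece fully seated in the one below. The straight-sided pot and caddy nest with nothing: stand whichever of them are there upright in the grey tray instead. Finally slide the cover fully shut against its frame, and leave the brushes, paint jar, sanding block and palette where they are.

Things in the scene. Friction and masses are not known exactly. Their poses are not given: they have to be found in the camera images.
- chest: plywood dust chest, fixed. Origin: centre of the store compartment at bench level; y along the chest towards its closed drawer unit (robot's left), x across it, away from the robot. Compartment: open-topped under the cover, inside x +-85, y +-130 mm, floor z 10, walls to z 157, runners at x +-88 to 97 to z 171, closing frame at y -142 to -130 to z 169. Drawer unit y 130 to 420 mm, top z 157
- cover (a joint): clear sliding cover of the chest: 0 = shut against the closing frame, grows as it slides along chest +y over the drawer unit; 0.27 m = fully open, clear of the whole compartment. Stays where left; about 3 N moves it. Underside z 163 mm, top z 169 mm; a cup or tub on the floor with up to three more nested in it passes under it
- cover_grip (a point): middle of the top of the black grip bar on the cover: 110 mm long (along chest x), 14 mm thick (along chest y), standing 26 mm above the cover. The point is 195 mm above the bench and travels with the cover; shut, it is at chest y -114 mm, just inside the closing frame
- cup0: white round plastic mixing cup, open-topped, 70 mm tall: upright collar 64 mm across, 25 mm high (wall 3 mm) over a body tapering from 54 mm to 41 mm at the foot. Origin: centre of underside, z up. Loose, 45 g. Starts the cup stack: stands in the chest 65 mm from its centre, to one side along chest y. A cup lowered into a cup sits with its collar on the rim below, 25 mm higher
- cup1: white mixing cup exactly like cup0 (70 mm tall, collar 64 mm across and 25 mm high, foot 41 mm). Origin: centre of underside, z up. Grip it across the collar; fingertips lower than the collar would rub on the cup below when nesting. Stands on the bench; present in some starts only.
- cup2: white mixing cup exactly like cup0 (70 mm tall, collar 64 mm across and 25 mm high, foot 41 mm). Origin: centre of underside, z up. Grip it across the collar; fingertips lower than the collar would rub on the cup below when nesting. Stands on the bench; present in some starts only.
- cup3: white mixing cup exactly like cup0 (70 mm tall, collar 64 mm across and 25 mm high, foot 41 mm). Origin: centre of underside, z up. Grip it across the collar; fingertips lower than the collar would rub on the cup below when nesting. Stands on the bench; present in some starts only.
- tub0: blue rectangular plastic mixing tub, open-topped, 70 mm tall: upright collar 96 x 64 mm, 25 mm high (wall 3 mm) over a body tapering to 73 x 41 mm at the foot. Origin: centre of underside; x along its long side, z up. Loose, 55 g. Starts the tub stack: in the chest, across from cup0, long side along chest y. A tub lowered into a tub, long sides parallel, sits collar on rim, 25 mm higher
- tub1: blue mixing tub exactly like tub0 (70 mm tall, collar 96 x 64 mm and 25 mm high, foot 73 x 41 mm). Origin: centre of underside; x along its long side, y along its short side, z up. Grip it by the collar across its 64 mm width. Stands on the bench; present in some starts only.
- tub2: blue mixing tub exactly like tub0 (70 mm tall, collar 96 x 64 mm and 25 mm high, foot 73 x 41 mm). Origin: centre of underside; x along its long side, y along its short side, z up. Grip it by the collar across its 64 mm width. Stands on the bench; present in some starts only.
- pot: white ceramic brush-water pot with a blue band, straight-sided, round, 64 mm across, 72 mm tall, wall 5.5 mm, open-topped; nests with nothing. Origin: centre of underside, z up. About 220 g. Stands on the bench; present in some starts only.
- caddy: steel caddy with a yellow band, straight-sided, rectangular, 92 x 60 mm, 68 mm tall, wall 5 mm, open-topped; nests with nothing. Origin: centre of underside; x along its long side, y along its short side, z up. About 240 g. Stands on the bench; present in some starts only.
- tray: shallow grey plastic tray fixed to the bench on the robot's right, 250 x 180 mm, lip 268 x 198 mm, 45 mm high, wall and floor 5 mm. Origin: centre of underside; x along its long side, y across, z up. The pot and the caddy both fit, one in each half of its length
- paint_jar: bystander: closed glass paint jar, 58 mm across, 65 mm tall; origin at the centre of its underside
- sanding_block: bystander: cork sanding block, 95 x 60 x 30 mm; origin at the centre of its underside
- wide_brush: bystander: wide flat brush lying on the far side of the bench, 226 mm long along its x, 50 mm wide, 20 mm high; origin underneath it, near mid-length
- palette: bystander: round paper palette plate with paint on it, 150 mm across, 14 mm high; origin at the centre of its underside
- brush_jar: bystander: glass jar 80 mm across, 100 mm tall with brushes standing in it to about 200 mm; origin at the centre of its underside
There are look-alikes about, which are no part of the job. What is shaped like the cup1 but orange or red is not meant.

How it is judged:
On the way, in this order (a step that is already met when the one before it is completed fails the run):
1. the cover has been slid open (at least 220 of its 270 mm) (value of joint cover above 0.22 m), for 0.2 s.
2. every cup present is seated in the stack on cup0, every tub in the stack on tub0, and the pot and caddy stand in the tray (horizontal distance between each of cup1, cup2, cup3 and cup0 below 0.008 m and angle between each of cup1, cup2, cup3, tub1, tub2, cup0, tub0's own z axis and vertical below 0.12 rad and (z of cup1 in the frame of cup0 between 0.019 and 0.031 m or z of cup1 in the frame of cup0 between 0.044 and 0.056 m or z of cup1 in the frame of cup0 between 0.069 and 0.081 m) and (z of cup2 in the frame of cup0 between 0.019 and 0.031 m or z of cup2 in the frame of cup0 between 0.044 and 0.056 m or z of cup2 in the frame of cup0 between 0.069 and 0.081 m) and (z of cup3 in the frame of cup0 between 0.019 and 0.031 m or z of cup3 in the frame of cup0 between 0.044 and 0.056 m or z of cup3 in the frame of cup0 between 0.069 and 0.081 m) and horizontal distance between each of tub1, tub2 and tub0 below 0.008 m and (z of tub1 in the frame of tub0 between 0.019 and 0.031 m or z of tub1 in the frame of tub0 between 0.044 and 0.056 m) and angle between the x axis of each of tub1, tub2 and the x axis of tub0, either way round below 0.12 rad and (z of tub2 in the frame of tub0 between 0.019 and 0.031 m or z of tub2 in the frame of tub0 between 0.044 and 0.056 m) and x of pot in the frame of tray between -0.1 and 0.1 m and y of pot in the frame of tray between -0.066 and 0.066 m and z of each of pot, caddy in the frame of tray below 0.015 m and angle between each of pot, caddy's own z axis and vertical below 0.15 rad and x of caddy in the frame of tray between -0.1 and 0.1 m and y of caddy in the frame of tray between -0.066 and 0.066 m and x of cup0 in the frame of chest between -0.062 and 0.062 m and y of cup0 in the frame of chest between -0.115 and 0.115 m and z of each of cup0, tub0 in the frame of chest below 0.018 m and x of tub0 in the frame of chest between -0.062 and 0.062 m and y of tub0 in the frame of chest between -0.115 and 0.115 m), for 0.2 s.
At the end, for the whole second after the job is handed in: Cups present seated in one stack on cup0, tubs on tub0 (25 mm apart +-6, axes within 8 mm, tilt and tub yaw within 0.12 rad), both stacks on the chest floor; pot and caddy upright (0.15 rad) on the tray floor, centres within 100 x 66 mm of its middle; cover within 4 mm of shut; all at rest (all of step 2 and linear speed of each of cup1, cup2, cup3, tub1, tub2, pot, caddy, cup0, tub0 below 0.03 m/s and value of joint cover below 0.004 m); the robot touches nothing.
It fails at once if a bystander (paint jar, sanding block, wide brush, palette, brush jar) is moved more than 50 mm (distance of any of paint_jar, sanding_block, wide_brush, palette, brush_jar from where it was at the start of the episode above 0.05 m).
Of cup1, cup2, cup3, tub1, tub2 only 4 to 5 are there at a start; the rules pass over those that are not, and their reading is None.
Of pot, caddy only 1 to 2 are there at a start; the rules pass over those that are not, and their reading is None.
At some moment in a run one of cup1, cup2, cup3, tub1, tub2, pot, caddy may be knocked a few centimetres aside while the robot is not near it.
It also fails if it takes over 210 s, if anything falls off the work surface, if the arm or the gripper's body presses on something with over 40 N, if the wrist force passes 120 N, or if a joint passes its speed limit or range.

## Working session

There is one attempt and no reset: what is moved stays moved. The work goes in short steps, Python scripts to look and compute and a tool call to move; the robot and the scene stay as the last step left them, time stands still between calls to the robot, and variables do not carry over. Pictures are saved under pics/ and viewed, about 12 in all and at most 16, crops included, and the job is handed in when it is done.

Besides the shell and the picture viewer there is one more tool, called after "Call:" as a command line: name --argument value ..., lists and objects as JSON in quotes. jog_arm: Moves the arm, as the interface text tells. Its arguments: {"type":"object","properties":{"xyz":{"type":"array","items":{"type":"array","items":{"type":"number"}}},"delta_rot":{"type":"array","items":{"type":"array","items":{"type":"number"}}},"fingers":{"type":"number"},"newtons":{"type":"number"}},"required":["xyz","delta_rot"]}

```bash
mkdir -p pics
python3 - <<'E'
from cell import manip, optics
import cv2
for n in("top","scene"):
    p=optics.camera_params(n);print(n,p)
    cv2.imwrite(f"pics/{n}0.png",cv2.resize(optics.capture(n)[:,:,::-1],(784,588),interpolation=cv2.INTER_CUBIC))
print(manip.get_obs(), manip.tcp_to_tips)
E
```

```text
top {'fx': 510.26104798807205, 'fy': 510.26104798807205, 'cx': 276.1779122800411, 'cy': 195.54065919661102, 'k1': -0.014822540767952657, 'xyz': array([ 0.38593991, -0.07550346,  1.60546852]), 'attitude': array([-0.05734162,  0.05446242,  0.70698412, -0.70279388])}
scene {'fx': 515.9852183260867, 'fy': 515.9852183260867, 'cx': 277.8035591092793, 'cy': 203.8250600227026, 'k1': -0.19716672566837776, 'xyz': array([ 1.03885217, -0.79583896,  1.25296447]), 'attitude': array([0.30116675, 0.08258272, 0.24611263, 0.91755504])}
{'t': 0.1, 'joints': array([ 9.65207468e-01,  2.59283604e-01,  1.53596721e+00,  2.30611474e-05,
        1.34795335e+00, -2.02802653e-01]), 'qd': array([-0.00101657, -0.00076685, -0.00381135,  0.00148962, -0.00175519,
        0.00063061]), 'joint_efforts': array([ 1.44296362e-03, -4.46965814e+01, -2.91251618e+01, -3.72640970e-04,
        6.17572776e-03,  2.79056906e-05]), 'tcp_pos': array([0.21531801, 0.50564211, 0.2495531 ]), 'ee_rot': array([ 2.00036912e-01,  9.79788030e-01, -7.36404793e-04, -3.27224343e-04]), 'force': array([-0.70829507, -0.53995645, -1.12012445]), 'torque': array([-0.00061026,  0.02508334, -0.01441235]), 'width': 0.0854610476222132} 0.019
```

View pics/top0.png

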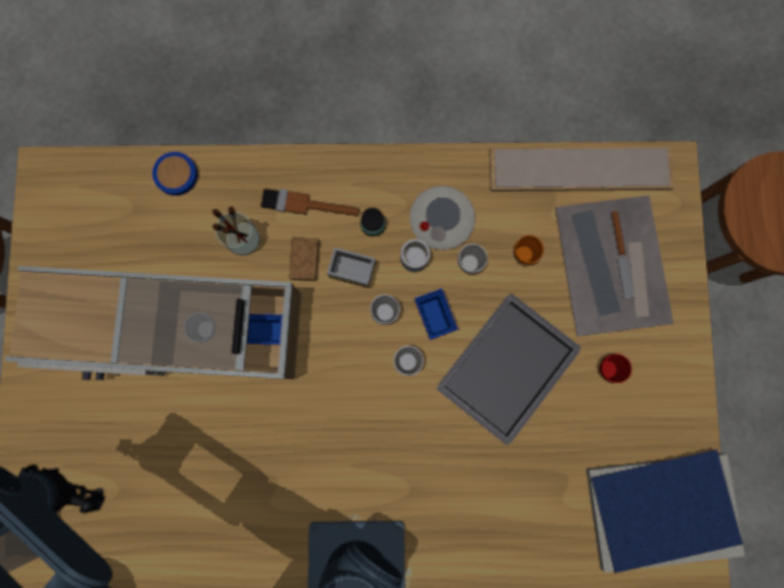

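View pics/scene0.png

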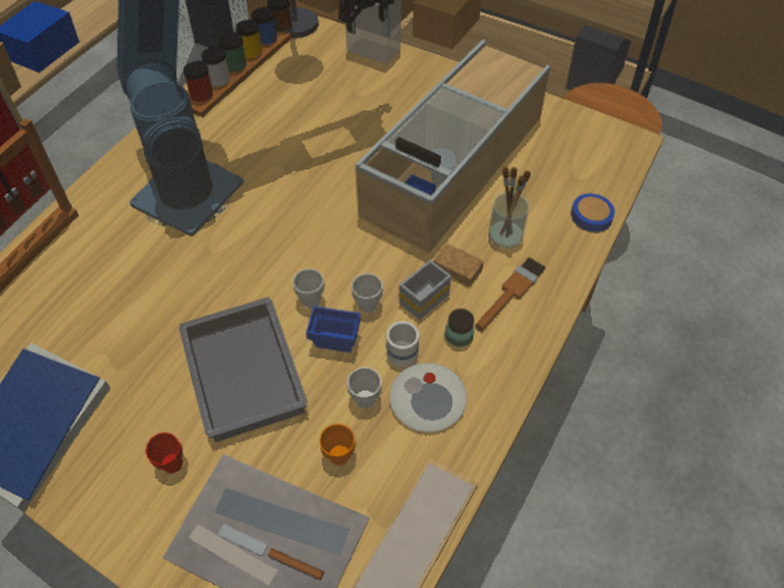

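Top view shows: white tapered cups at (386,310), (409,361) and (472,259); banded pot at (416,255); caddy at (353,267); blue tub at (436,314). In the chest, tub0 is at (265,330) and cup0 at (200,327). The look-alikes are the orange cup (528,250), the red cup (615,368), the blue book and the blue-rimmed dish. The cover is partly open, with its grip at (239,327).

```bash
cat > h.py <<'E'
from cell import manip, optics, order
import numpy as np, cv2
from scipy.spatial.transform import Rotation as R
def ray(n,uv,z):
    p=optics.camera_params(n); uv=np.atleast_2d(np.asarray(uv,float))
    d=np.c_[(uv[:,0]-p['cx'])/p['fx'],(uv[:,1]-p['cy'])/p['fy']]; s=d.copy()
    for _ in range(20): s=d/(1+p['k1']*(s**2).sum(1,keepdims=True))
    w=R.from_quat(p['attitude']).apply(np.c_[s[:,0],-s[:,1],-np.ones(len(s))])
    return (p['xyz']+w*((z-p['xyz'][2])/w[:,2])[:,None])[:,:2]
def masks(im):
    hsv=cv2.cvtColor(im,cv2.COLOR_RGB2HSV); h,s,v=cv2.split(hsv)
    blue=((h>105)&(h<130)&(s>120)&(v>50)).astype(np.uint8)*255
    grey=((s<60)&(v>40)).astype(np.uint8)*255
    return blue,grey
def blobs(m,amin=150,amax=3000,box=(0,100,560,330)):
    out=[]
    cs,_=cv2.findContours(m,cv2.RETR_EXTERNAL,cv2.CHAIN_APPROX_NONE)
    for c in cs:
        a=cv2.contourArea(cv2.convexHull(c))
        if amin<a<amax: out.append((c,a))
    return out
def world(c,z):  # hull corners on plane z -> centre, size, angle (mm,deg)
    w=ray("top",cv2.convexHull(c)[:,0],z)*1000
    (cx,cy),(a,b),t=cv2.minAreaRect(w.astype(np.float32))
    if a<b:a,b,t=b,a,t+90
    return round(cx,1),round(cy,1),round(a,1),round(b,1),round((t+90)%180-90,1)
def look(z=.07):
    im=optics.capture("top")
    for k,m in zip("blue grey".split(),masks(im)):
        for c,a in blobs(m):
            M=c[:,0].mean(0); print(k,(M*1.4).round(),int(a),world(c,z))
    return im
def pose():
    o=manip.get_obs(); r=R.from_quat(o['ee_rot']); m=r.as_matrix()
    return o,m
def go(x,y,z,yaw=None):
    """scaled shift/turn to reach world x,y,z (m); yaw deg = direction of tool y (mod 180), tool straight down"""
    o,m=pose(); d=m.T@(np.array([x,y,z])-o['tcp_pos'])/.5
    w=np.zeros(3)
    if yaw is not None:
        cur=np.degrees(np.arctan2(m[1,1],m[0,1])); dy=(yaw-cur+90)%180-90; a=np.radians(cur+dy)
        T=np.array([[np.sin(a),np.cos(a),0],[-np.cos(a),np.sin(a),0],[0,0,-1]])
        w=R.from_matrix(m.T@T).as_rotvec()/.5
    print("xyz",d.round(3),"rot",w.round(3),"j6",o['joints'][5].round(2),'t',round(o['t'],1))
E
python3 - <<'E'
from h import *
im=look()
print("chest corners z.169, grip z.195")
for uv in [(268,270),(293,284),(293,376),(18,360),(120,277),(118,372)]: print(uv,ray("top",np.array(uv)/1.4,.169)*1000)
print(ray("top",np.array([[240,300],[237,353]])/1.4,.195)*1000)
b=im[180:290,150:360][:,:,::-1]; cv2.imwrite("pics/c1.png",cv2.resize(b,None,fx=3.8,fy=3.8,interpolation=cv2.INTER_CUBIC))
E
```

```text
blue [263. 327.] 442 (512.4, 195.0, 69.3, 60.3, 89.7)
blue [435. 313.] 605 (543.8, -174.8, 92.3, 61.2, 20.3)
blue [174. 173.] 686 (863.2, 404.0, 94.9, 92.4, 46.8)
grey [ 26. 558.] 891 (34.6, 685.8, 143.3, 65.7, 51.4)
grey [397. 544.] 743 (64.3, -89.8, 149.9, 65.1, 31.2)
grey [610. 509.] 2681 (119.3, -567.3, 210.4, 144.5, 5.5)
grey [408. 360.] 342 (444.7, -114.7, 62.8, 59.4, 89.7)
grey [384. 309.] 340 (554.7, -65.9, 63.8, 60.5, -0.3)
grey [351. 266.] 613 (649.0, 8.1, 94.4, 63.1, 74.6)
grey [472. 258.] 333 (665.7, -256.1, 62.5, 61.2, -1.2)
grey [  5. 262.] 228 (662.1, 769.2, 141.3, 19.2, 2.7)
grey [242. 238.] 417 (711.4, 245.2, 73.9, 67.1, -43.7)
grey [713. 228.] 636 (731.5, -788.5, 139.7, 56.6, 8.2)
grey [434. 228.] 2178 (740.7, -167.2, 201.2, 142.2, -57.4)
chest corners z.169, grip z.195
(268, 270) [[624.52967584 171.76608057]]
(293, 284) [[595.3497051  120.26122198]]
(293, 376) [[410.06222811 117.52111741]]
(18, 360) [[444.30992018 671.95762188]]
(120, 277) [[611.96777651 474.39719957]]
(118, 372) [[419.59911168 468.2901489 ]]
[[560.02282574 221.88604827]
 [455.01522888 225.03369905]]
```

View pics/c1.png

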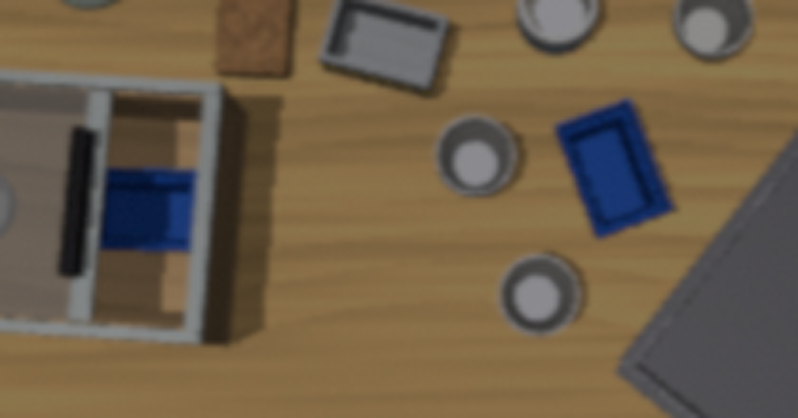

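The crop confirms the choice: two white tapered cups, the tub and the caddy. The pot shows its straight side and blue band in the scene view. I'll start with the cover.

```bash
python3 -c "
from h import *
go(.507,.185,.25,-2.3)"
```

```text
Traceback (most recent call last):
  File "h.py", line 43, in go
    w=R.from_matrix(m.T@T).as_rotvec()/.5
      ~~~~~~~~~~~~~^^^^^^^
  File "scipy/spatial/transform/_rotation.pyx", line 1143, in scipy.spatial.transform._rotation.Rotation.from_matrix
ValueError: Non-positive determinant (left-handed or null coordinate frame) in rotation matrix 0: [[-3.54773058e-01 -9.34952388e-01 -3.31384484e-04]
 [-9.34951692e-01  3.54772299e-01  1.39605902e-03]
 [ 1.18768268e-03 -8.05112613e-04  9.99998971e-01]].
```

```bash
sed -i 's/T=np.array.*/T=np.array([[-np.sin(a),np.cos(a),0],[np.cos(a),np.sin(a),0],[0,0,-1]])/' h.py; python3 -c "
from h import *
go(.507,.185,.25,-2.3)"
```

```text
xyz [-0.788 -0.361 -0.   ] rot [-3.000e-03  1.000e-03  2.416e+00] j6 -0.2 t 0.1
```

Call:
jog_arm --xyz '[[-0.4,-0.18,0],[-0.4,-0.18,0],[-0.4,-0.18,0],[-0.4,-0.18,0],[-0.4,-0.18,0]]' --delta_rot '[[0,0,1],[0,0,1],[0,0,1],[0,0,1],[0,0,1]]' --fingers -1 --newtons 30

```text
t: 0.65
tcp_pos: [0.3667, 0.3418, 0.2501]
ee_rot: [0.438, 0.899, -0.0, 0.001]
force: [0.0, -0.5, -1.2]
width: 0.0126
```

Call:
jog_arm --xyz '[[0,0,0],[0,0,0],[0,0,0],[0,0,0]]' --delta_rot '[[0,0,1],[0,0,1],[0,0,1],[0,0,1]]'

```text
t: 1.05
tcp_pos: [0.3643, 0.3445, 0.25]
ee_rot: [0.647, 0.762, -0.0, -0.0]
force: [-0.4, 0.4, 0.4]
width: -0.0004
```

Call:
jog_arm --xyz '[[0,0,0],[0,0,0],[0,0,0]]' --delta_rot '[[0,0,0.416],[0,0,0.416],[0,0,0.416]]'

```text
t: 1.35
tcp_pos: [0.3641, 0.3447, 0.25]
ee_rot: [0.721, 0.693, -0.0, -0.0]
force: [-0.2, 0.7, 0.7]
width: 0.0002
```

```bash
python3 -c "
from h import *
go(.507,.185,.25,-2.3); go(.507,.185,.197,-2.3)"
```

```text
xyz [-0.308  0.298 -0.   ] rot [-0.001  0.001 -0.001] j6 0.58 t 1.4
xyz [-0.308  0.298  0.106] rot [-0.001  0.001 -0.001] j6 0.58 t 1.4
```

Call:
jog_arm --xyz '[[-0.308,0.298,0],[-0.308,0.298,0],[-0.308,0.298,0],[-0.308,0.298,0],[-0.308,0.298,0]]' --delta_rot '[[0,0,0],[0,0,0],[0,0,0],[0,0,0],[0,0,0]]'

```text
t: 1.85
tcp_pos: [0.5099, 0.1813, 0.25]
ee_rot: [0.722, 0.692, -0.0, 0.001]
force: [-0.4, 0.6, 0.3]
width: 0.0001
```

Call:
jog_arm --xyz '[[0,0,0.05],[0,0,0.106],[0,0,0.106],[0.03,0,0.106],[0.06,0,0.106]]' --delta_rot '[[0,0,0],[0,0,0],[0,0,0],[0,0,0],[0,0,0]]'

```text
t: 2.35
tcp_pos: [0.5087, 0.2159, 0.1987]
ee_rot: [0.721, 0.693, 0.001, 0.001]
force: [-1.0, -3.4, -2.0]
width: -0.0001
```

Call:
jog_arm --xyz '[[0.04,0,0],[0.08,0,0],[0.12,0,0],[0.16,0,0],[0.2,0,0]]' --delta_rot '[[0,0,0],[0,0,0],[0,0,0],[0,0,0],[0,0,0]]'

```text
t: 2.85
tcp_pos: [0.5132, 0.3168, 0.1993]
ee_rot: [0.721, 0.693, 0.001, 0.002]
force: [2.6, -4.2, -0.1]
width: -0.0
```

Call:
jog_arm --xyz '[[0.04,0,0],[0.08,0,0],[0.11,0,0],[0.14,0,0],[0.16,0,0]]' --delta_rot '[[0,0,0],[0,0,0],[0,0,0],[0,0,0],[0,0,0]]'

```text
t: 3.35
tcp_pos: [0.5152, 0.3966, 0.198]
ee_rot: [0.721, 0.693, 0.0, 0.0]
force: [0.2, -2.8, 1.4]
width: -0.0001
```

```bash
python3 -c "
from h import *
print(pose()[0]['force']);go(.509,.399,.197,-2.3); 
cv2.imwrite('pics/c2.png',cv2.resize(optics.capture('top')[170:290,0:230,::-1],None,fx=3.4,fy=3.4))"
```

```text
[ 0.20198432 -2.75539365  1.37808512]
xyz [ 0.004 -0.013  0.002] rot [ 0.002 -0.001  0.003] j6 0.52 t 3.4
```

View pics/c2.png

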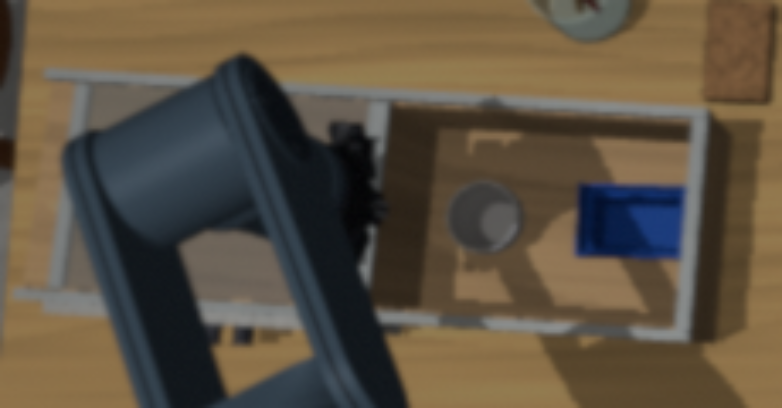

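Call:
jog_arm --xyz '[[0.008,0,0],[0.016,0,0],[0.024,0,0],[0.024,0,0]]' --delta_rot '[[0,0,0],[0,0,0],[0,0,0],[0,0,0]]'

```text
t: 3.8
tcp_pos: [0.5158, 0.4071, 0.1971]
ee_rot: [0.721, 0.693, -0.0, -0.0]
force: [0.2, -0.5, -0.0]
width: -0.0002
```

Call:
jog_arm --xyz '[[-0.03,0,0],[-0.03,0,-0.1],[-0.03,0,-0.16],[-0.13,0,-0.16],[-0.23,0,-0.16]]' --delta_rot '[[0,0,0],[0,0,0],[0,0,0],[0,0,0],[0,0,0]]' --fingers 1

```text
t: 4.3
tcp_pos: [0.5116, 0.2909, 0.2786]
ee_rot: [0.72, 0.694, 0.002, 0.001]
force: [1.9, -1.0, 0.6]
width: 0.0718
```

Call:
jog_arm --xyz '[[-0.1,0,0],[-0.2,0,0],[-0.3,0,0],[-0.4,0,0],[-0.5,0,0]]' --delta_rot '[[0,0,0],[0,0,0],[0,0,0],[0,0,0],[0,0,0]]'

```text
t: 4.8
tcp_pos: [0.5004, 0.0395, 0.2775]
ee_rot: [0.721, 0.693, 0.0, 0.0]
force: [1.4, 0.2, 0.7]
width: 0.0849
```

Call:
jog_arm --xyz '[[-0.1,0,0],[-0.2,0,0],[-0.3,0,0],[-0.4,0,0],[-0.4,0,0]]' --delta_rot '[[0,0,0],[0,0,0],[0,0,0],[0,0,0],[0,0,0]]'

```text
t: 5.3
tcp_pos: [0.4921, -0.1644, 0.2771]
ee_rot: [0.724, 0.69, -0.001, 0.001]
force: [0.5, -0.1, 0.0]
width: 0.0855
```

Run:
```python
from h import *
im=optics.capture('top')
b,g=masks(im)
for c,a in blobs(b): print('blue',world(c,.08),ray('top',c[:,0],.08).min(0),ray('top',c[:,0],.08).max(0))
for c,a in blobs(g):
    M=c[:,0].mean(0)
    if 100<M[0]<400: print('grey',M*1.4,world(c,.07))
cv2.imwrite('pics/c3.png',cv2.resize(im[190:275,80:225,::-1],None,fx=5,fy=5,interpolation=cv2.INTER_CUBIC))
```

```text
blue (511.6, 203.8, 89.8, 59.9, 89.7) [0.48142502 0.15882404] [0.54180646 0.2486877 ]
blue (860.1, 400.9, 94.3, 91.8, 46.8) [0.81250675 0.35435457] [0.90609322 0.448598  ]
grey [176.03220339 546.        ] (68.8, 363.4, 189.6, 12.7, -31.5)
grey [399.93882353 531.09411765] (93.2, -87.1, 216.4, 30.9, -1.3)
grey [451.97530864 365.74567901] (423.1, -205.0, 107.4, 33.5, -16.5)
grey [395.98029197 372.13430657] (422.7, -83.9, 251.4, 117.1, -1.9)
grey [381.92286689 339.15836177] (494.7, -38.1, 411.7, 78.4, -30.7)
grey [350.74565217 265.92391304] (649.0, 8.1, 94.4, 63.1, 74.6)
grey [472.08474576 257.90847458] (665.7, -256.1, 62.5, 61.2, -1.2)
grey [241.8137931  237.69425287] (711.4, 245.2, 73.9, 67.1, -43.7)
grey [433.87790698 228.15930233] (740.7, -167.2, 201.2, 142.2, -57.4)
```

View pics/c3.png

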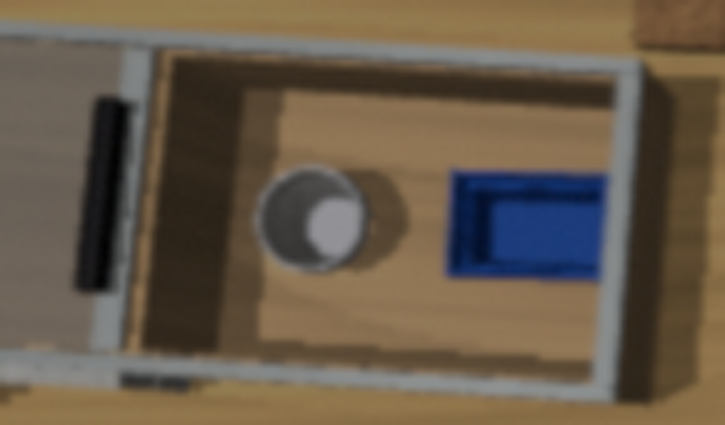

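Run:
```python
from h import *
f=lambda l:[( (u+.5)/5-.5+80,(v+.5)/5-.5+190) for u,v in l]
print('cup0',ray('top',f([(312,217)]),.08))
q=ray('top',f([(455,171),(608,174),(446,277),(600,279)]),.08);print(q)
for a,b in((0,1),(2,3)):d=q[a]-q[b];print('yaw tub0 long axis from +y',np.degrees(np.arctan2(-d[0],d[1])))
q=ray('top',f([(170,50),(640,65),(95,367),(615,396)]),.171);print(q)
for a,b in((0,1),(2,3)):d=q[a]-q[b];print('yaw chest',np.degrees(np.arctan2(-d[0],d[1])))
print("caddy pot tray")
print('tray lip corners z.045',ray('top',np.array([(512,296),(579,348),(507,440),(439,387)])/1.4,.045))
print('pot rim',ray('top',np.array([(416,255)])/1.4,.072))
go(.5447,-.1752,.20,20.3+90)
```

```text
cup0 [[0.51821539 0.33310779]]
[[0.54543353 0.24786494]
 [0.54309358 0.1557252 ]
 [0.48189165 0.25156114]
 [0.48020814 0.15942059]]
yaw tub0 long axis from +y -1.454750892684662
yaw tub0 long axis from +y -1.046745883349221
[[0.60612295 0.39339782]
 [0.59582655 0.12479772]
 [0.42691443 0.42764722]
 [0.40949235 0.135894  ]]
yaw chest -2.195277574322527
yaw chest -3.4173679353416766
caddy pot tray
tray lip corners z.045 [[ 0.58373124 -0.34537396]
 [ 0.46879884 -0.48746648]
 [ 0.27420085 -0.32462519]
 [ 0.38688331 -0.18140613]]
pot rim [[ 0.67177649 -0.13422057]]
xyz [-0.023  0.106  0.154] rot [1.000e-03 1.000e-03 2.341e+00] j6 -0.49 t 5.3
```

```bash
python3 -c "
from h import *
go(.445,-.115,.16,-2.3);go(.445,-.115,.062,-2.3)"
```

```text
xyz [ 0.088 -0.099  0.234] rot [ 0.     0.001 -0.012] j6 -0.49 t 5.3
xyz [ 0.089 -0.099  0.43 ] rot [ 0.     0.001 -0.012] j6 -0.49 t 5.3
```

Call:
jog_arm --xyz '[[0.089,-0.099,0.05],[0.089,-0.099,0.15],[0.089,-0.099,0.23],[0.089,-0.099,0.23]]' --delta_rot '[[0,0,-0.012],[0,0,-0.012],[0,0,-0.012],[0,0,-0.012]]'

```text
t: 5.75
tcp_pos: [0.4403, -0.1076, 0.1574]
ee_rot: [0.719, 0.695, -0.002, -0.006]
force: [-1.4, 0.7, -1.0]
width: 0.0853
```

Call:
jog_arm --xyz '[[0,0,0.08],[0,0,0.15],[0,0,0.196],[0,0,0.196],[0,0,0.196]]' --delta_rot '[[0,0,0],[0,0,0],[0,0,0],[0,0,0],[0,0,0]]'

```text
t: 6.25
tcp_pos: [0.447, -0.1118, 0.066]
ee_rot: [0.719, 0.695, 0.0, 0.001]
force: [0.6, 0.3, 0.3]
width: 0.0853
```

Call:
jog_arm --xyz '[[0,0,0],[0,0,0],[0,0,0],[0,0,0],[0,0,0]]' --delta_rot '[[0,0,0],[0,0,0],[0,0,0],[0,0,0],[0,0,0]]' --fingers -1 --newtons 25

```text
t: 6.75
tcp_pos: [0.4471, -0.1121, 0.0666]
ee_rot: [0.719, 0.695, 0.001, 0.002]
force: [-1.0, 0.6, 7.5]
width: 0.0647
```

Call:
jog_arm --xyz '[[0,0,-0.05],[0,0,-0.15],[0,0,-0.25],[0,0,-0.35],[0,0,-0.42]]' --delta_rot '[[0,0,0],[0,0,0],[0,0,0],[0,0,0],[0,0,0]]'

```text
t: 7.25
tcp_pos: [0.4463, -0.1116, 0.2795]
ee_rot: [0.719, 0.695, 0.001, 0.003]
force: [0.8, 0.3, -0.3]
width: 0.0644
```

```bash
python3 -c "
from h import *
go(.518,.332,.272,-2.3)"
```

```text
xyz [0.892 0.113 0.013] rot [0.012 0.006 0.013] j6 -0.45 t 7.2
```

Call:
jog_arm --xyz '[[0.06,0,0],[0.16,0.03,0],[0.26,0.06,0],[0.36,0.09,0],[0.46,0.11,0]]' --delta_rot '[[0,0,0.013],[0,0,0.013],[0,0,0.013],[0,0,0.013],[0,0,0.013]]'

```text
t: 7.75
tcp_pos: [0.5072, 0.1112, 0.276]
ee_rot: [0.721, 0.692, 0.001, 0.001]
force: [1.1, -0.6, -0.1]
width: 0.0644
```

Call:
jog_arm --xyz '[[0.1,0,0],[0.2,0,0],[0.3,0,0],[0.38,0,0],[0.43,0,0]]' --delta_rot '[[0,0,0],[0,0,0],[0,0,0],[0,0,0],[0,0,0]]'

```text
t: 8.25
tcp_pos: [0.5146, 0.3274, 0.2756]
ee_rot: [0.72, 0.694, 0.001, -0.0]
force: [0.7, 0.3, -0.6]
width: 0.0643
```

Call:
jog_arm --xyz '[[0,0,0],[0,0,0],[0,0,0]]' --delta_rot '[[0,0,0],[0,0,0],[0,0,0]]'

```text
t: 8.55
tcp_pos: [0.5153, 0.3232, 0.275]
ee_rot: [0.722, 0.692, 0.0, 0.0]
force: [-0.2, -1.0, -1.1]
width: 0.0647
```

```bash
python3 -c "
from h import *
go(.518,.335,.16,-2.3)
go(.518,.335,.105,-2.3)"
```

```text
xyz [0.024 0.004 0.23 ] rot [ 0.001  0.001 -0.002] j6 0.42 t 8.6
xyz [0.024 0.004 0.34 ] rot [ 0.001  0.001 -0.002] j6 0.42 t 8.6
```

Call:
jog_arm --xyz '[[0.024,0.004,0.05],[0.024,0.004,0.13],[0.024,0.004,0.2],[0.024,0.004,0.23],[0.024,0.004,0.23]]' --delta_rot '[[0,0,0],[0,0,0],[0,0,0],[0,0,0],[0,0,0]]'

```text
t: 9.05
tcp_pos: [0.5165, 0.3338, 0.1568]
ee_rot: [0.722, 0.692, -0.003, -0.001]
force: [-0.3, -0.2, -1.0]
width: 0.0642
```

Call:
jog_arm --xyz '[[0,0,0.025],[0,0,0.05],[0,0,0.075],[0,0,0.1],[0,0,0.11]]' --delta_rot '[[0,0,0],[0,0,0],[0,0,0],[0,0,0],[0,0,0]]'

```text
t: 9.55
tcp_pos: [0.5172, 0.3358, 0.1027]
ee_rot: [0.721, 0.693, -0.001, -0.0]
force: [0.6, 0.2, -0.1]
width: 0.0644
```

Call:
jog_arm --xyz '[[0,0,0],[0,0,0]]' --delta_rot '[[0,0,0],[0,0,0]]'

```text
t: 9.75
tcp_pos: [0.5178, 0.3362, 0.1044]
ee_rot: [0.721, 0.693, -0.0, -0.0]
force: [-0.2, -0.4, 0.2]
width: 0.0644
```

Call:
jog_arm --xyz '[[0,0,0.002],[0,0,0],[0,0,0],[0,0,0]]' --delta_rot '[[0,0,0],[0,0,0],[0,0,0],[0,0,0]]' --fingers 1

```text
t: 10.15
tcp_pos: [0.518, 0.3362, 0.1047]
ee_rot: [0.721, 0.693, 0.0, 0.0]
force: [0.5, -0.2, -0.4]
width: 0.0852
```

Call:
jog_arm --xyz '[[0,0,-0.05],[0,0,-0.15],[0,0,-0.25],[0,0,-0.35],[-0.06,0,-0.35]]' --delta_rot '[[0,0,0],[0,0,0],[0,0,0],[0,0,0],[0,0,0]]'

```text
t: 10.65
tcp_pos: [0.5197, 0.3095, 0.2882]
ee_rot: [0.72, 0.694, 0.008, 0.003]
force: [0.3, -0.0, 0.8]
width: 0.0855
```

Call:
jog_arm --xyz '[[-0.1,0,0],[-0.2,0.01,0],[-0.3,0.02,0],[-0.4,0.03,0],[-0.48,0.04,0]]' --delta_rot '[[0,0,0],[0,0,0],[0,0,0],[0,0,0],[0,0,0]]'

```text
t: 11.15
tcp_pos: [0.5265, 0.0631, 0.2797]
ee_rot: [0.722, 0.692, 0.0, 0.0]
force: [-0.5, 1.1, 0.1]
width: 0.0854
```

Run:
```python
from h import *
im=look()
cv2.imwrite('pics/c4.png',cv2.resize(im[180:290,80:360,::-1],None,fx=2.8,fy=2.8,interpolation=cv2.INTER_CUBIC))
print(pose()[0]['tcp_pos']);go(.555,-.066,.16,-2.3)
```

```text
blue [268. 329.] 312 (513.0, 185.9, 59.8, 50.5, -4.7)
blue [435. 313.] 605 (543.8, -174.8, 92.3, 61.2, 20.3)
blue [174. 173.] 686 (863.2, 404.0, 94.9, 92.4, 46.8)
grey [362. 536.] 2591 (51.5, -2.5, 196.4, 131.9, 89.5)
grey [ 19. 530.] 1474 (96.6, 690.0, 155.3, 91.3, 4.2)
grey [290. 394.] 1055 (375.8, 135.6, 179.1, 92.2, -48.5)
grey [277. 352.] 830 (472.4, 174.8, 140.2, 73.9, -11.4)
grey [384. 309.] 321 (554.7, -65.9, 60.5, 57.7, 89.6)
grey [344. 264.] 727 (654.9, 29.0, 137.7, 63.1, 74.2)
grey [472. 258.] 333 (665.7, -256.1, 62.5, 61.2, -1.2)
grey [  5. 262.] 230 (662.1, 769.2, 141.3, 19.2, 2.7)
grey [713. 228.] 639 (731.5, -788.5, 139.7, 56.6, 8.2)
grey [434. 228.] 2178 (741.0, -167.0, 201.2, 142.9, -57.4)
[0.52745175 0.05751673 0.27951054]
xyz [-0.243  0.066  0.24 ] rot [ 0.002  0.01  -0.009] j6 -0.05 t 11.2
```

View pics/c4.png

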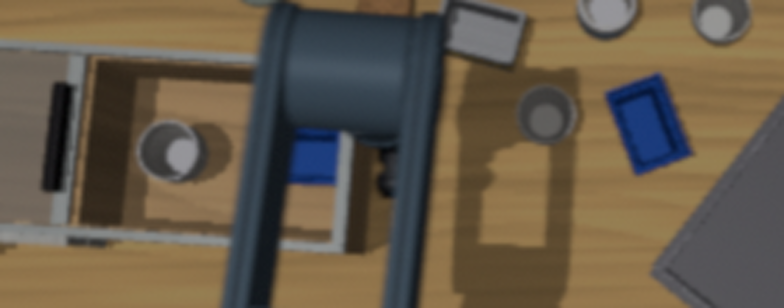

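Call:
jog_arm --xyz '[[-0.09,0.03,0.05],[-0.18,0.066,0.12],[-0.243,0.066,0.2],[-0.243,0.066,0.24],[-0.243,0.066,0.24]]' --delta_rot '[[0,0,0],[0,0,0],[0,0,0],[0,0,0],[0,0,0]]'

```text
t: 11.7
tcp_pos: [0.5521, -0.058, 0.1551]
ee_rot: [0.722, 0.692, -0.002, -0.004]
force: [-0.7, -0.1, -0.7]
width: 0.0854
```

Call:
jog_arm --xyz '[[0,0,0.08],[0,0,0.15],[0,0,0.192],[0,0,0.192],[0,0,0.192]]' --delta_rot '[[0,0,0],[0,0,0],[0,0,0],[0,0,0],[0,0,0]]'

```text
t: 12.2
tcp_pos: [0.556, -0.0566, 0.065]
ee_rot: [0.721, 0.693, 0.001, 0.001]
force: [-0.4, -0.1, -0.5]
width: 0.0853
```

Call:
jog_arm --xyz '[[0,0,0],[0,0,0],[0,0,0],[0,0,0],[0,0,0]]' --delta_rot '[[0,0,0],[0,0,0],[0,0,0],[0,0,0],[0,0,0]]' --fingers -1 --newtons 25

```text
t: 12.7
tcp_pos: [0.5563, -0.0574, 0.0656]
ee_rot: [0.721, 0.693, 0.001, 0.002]
force: [-0.7, 1.3, 6.0]
width: 0.0632
```

Call:
jog_arm --xyz '[[0,0,-0.05],[0,0,-0.15],[0,0,-0.25],[0,0,-0.35],[0,0,-0.42]]' --delta_rot '[[0,0,0],[0,0,0],[0,0,0],[0,0,0],[0,0,0]]'

```text
t: 13.2
tcp_pos: [0.5557, -0.0574, 0.2787]
ee_rot: [0.721, 0.693, 0.002, 0.003]
force: [0.7, 0.6, -0.8]
width: 0.0633
```

```bash
python3 -c "
from h import *
im=optics.capture('top')
print(ray('top',[(80+170.5/2.8-.3,180+150.5/2.8-.3)],.105))
go(.518,.335,.28,-2.3)"
```

```text
[[0.51474092 0.33052853]]
xyz [ 0.782 -0.111  0.004] rot [ 0.029  0.008 -0.   ] j6 -0.26 t 13.2
```

Call:
jog_arm --xyz '[[0.06,0,0],[0.16,-0.03,0],[0.26,-0.06,0],[0.36,-0.09,0],[0.46,-0.11,0]]' --delta_rot '[[0,0,0],[0,0,0],[0,0,0],[0,0,0],[0,0,0]]'

```text
t: 13.75
tcp_pos: [0.5095, 0.1689, 0.2744]
ee_rot: [0.722, 0.692, 0.001, 0.001]
force: [0.8, -0.2, -0.0]
width: 0.0634
```

Call:
jog_arm --xyz '[[0.1,0,0],[0.2,0,0],[0.28,0,0],[0.33,0,0],[0.33,0,0]]' --delta_rot '[[0,0,0],[0,0,0],[0,0,0],[0,0,0],[0,0,0]]'

```text
t: 14.25
tcp_pos: [0.5164, 0.3356, 0.2737]
ee_rot: [0.72, 0.694, 0.001, -0.0]
force: [0.8, 0.1, -0.7]
width: 0.0632
```

Call:
jog_arm --xyz '[[0,0,0],[0,0,0],[0,0,0],[0,0,0]]' --delta_rot '[[0,0,0],[0,0,0],[0,0,0],[0,0,0]]'

```text
t: 14.65
tcp_pos: [0.5175, 0.3311, 0.2736]
ee_rot: [0.722, 0.692, 0.0, 0.0]
force: [0.1, -0.1, 0.2]
width: 0.063
```

```bash
python3 -c "
from h import *
go(.517,.340,.18,-2.3)
go(.517,.340,.129,-2.3)
cv2.imwrite('pics/c5.png',cv2.resize(optics.capture('scene')[20:170,230:410,::-1],None,fx=4,fy=4,interpolation=cv2.INTER_CUBIC))"
```

```text
xyz [ 0.018 -0.002  0.187] rot [ 0.001 -0.    -0.004] j6 0.43 t 14.7
xyz [ 0.018 -0.002  0.289] rot [ 0.001 -0.    -0.004] j6 0.43 t 14.7
```

View pics/c5.png

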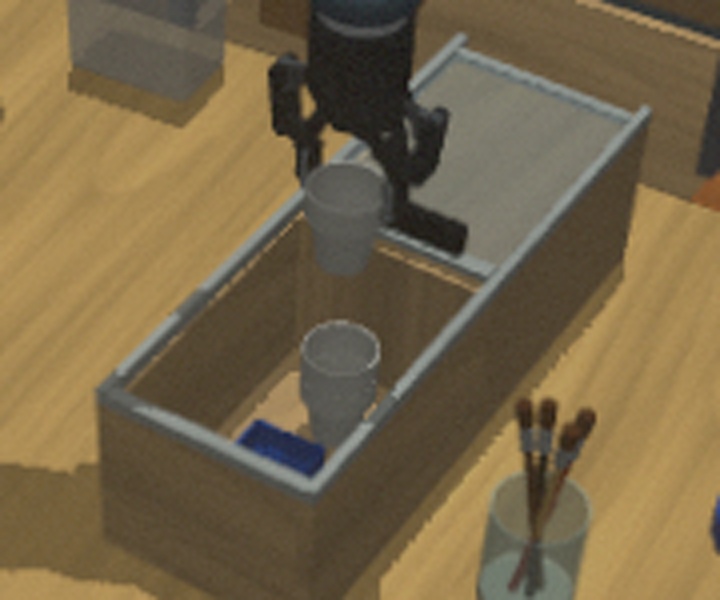

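Call:
jog_arm --xyz '[[0.018,-0.002,0.05],[0.018,-0.002,0.12],[0.018,-0.002,0.17],[0.018,-0.002,0.19],[0.018,-0.002,0.19]]' --delta_rot '[[0,0,0],[0,0,0],[0,0,0],[0,0,0],[0,0,0]]'

```text
t: 15.2
tcp_pos: [0.516, 0.3405, 0.177]
ee_rot: [0.722, 0.692, -0.001, -0.001]
force: [-0.6, -0.1, -0.0]
width: 0.0634
```

Call:
jog_arm --xyz '[[0,0,0.025],[0,0,0.05],[0,0,0.075],[0,0,0.098],[0,0,0.098]]' --delta_rot '[[0,0,0],[0,0,0],[0,0,0],[0,0,0],[0,0,0]]'

```text
t: 15.7
tcp_pos: [0.5156, 0.3408, 0.1272]
ee_rot: [0.721, 0.693, -0.001, -0.001]
force: [0.9, 0.5, -1.2]
width: 0.0636
```

Call:
jog_arm --xyz '[[0,0,0],[0,0,0]]' --delta_rot '[[0,0,0],[0,0,0]]'

```text
t: 15.9
tcp_pos: [0.5168, 0.3414, 0.1297]
ee_rot: [0.721, 0.693, 0.0, 0.0]
force: [0.6, 0.6, -1.1]
width: 0.0636
```

Call:
jog_arm --xyz '[[0,0,0],[0,0,0],[0,0,0],[0,0,0]]' --delta_rot '[[0,0,0],[0,0,0],[0,0,0],[0,0,0]]' --fingers 1

```text
t: 16.3
tcp_pos: [0.5166, 0.3412, 0.1295]
ee_rot: [0.721, 0.693, 0.0, 0.0]
force: [0.8, 1.4, -0.5]
width: 0.085
```

Call:
jog_arm --xyz '[[0,0,-0.05],[0,0,-0.15],[0,0,-0.25],[0,0,-0.32],[-0.06,0,-0.32]]' --delta_rot '[[0,0,0],[0,0,0],[0,0,0],[0,0,0],[0,0,0]]'

```text
t: 16.8
tcp_pos: [0.5176, 0.3144, 0.2962]
ee_rot: [0.72, 0.694, 0.006, 0.002]
force: [0.8, -0.2, -1.1]
width: 0.0857
```

Call:
jog_arm --xyz '[[-0.1,0,0],[-0.2,0.01,0],[-0.3,0.03,0],[-0.4,0.06,0],[-0.5,0.1,0]]' --delta_rot '[[0,0,0],[0,0,0],[0,0,0],[0,0,0],[0,0,0]]'

```text
t: 17.3
tcp_pos: [0.5525, 0.0645, 0.2899]
ee_rot: [0.721, 0.693, 0.0, 0.0]
force: [1.8, 0.4, -0.4]
width: 0.0853
```

Call:
jog_arm --xyz '[[-0.1,0.04,0],[-0.19,0.08,0],[-0.28,0.12,0],[-0.37,0.16,0],[-0.46,0.2,0]]' --delta_rot '[[0,0,0],[0,0,0],[0,0,0],[0,0,0],[0,0,0]]'

```text
t: 17.8
tcp_pos: [0.6435, -0.1688, 0.2895]
ee_rot: [0.721, 0.693, 0.0, 0.0]
force: [0.9, 0.2, 0.5]
width: 0.0851
```

Call:
jog_arm --xyz '[[0,0,0],[0,0,0],[0,0,0],[0,0,0]]' --delta_rot '[[0,0,0],[0,0,0],[0,0,0],[0,0,0]]'

```text
t: 18.2
tcp_pos: [0.6428, -0.1651, 0.2898]
ee_rot: [0.721, 0.693, 0.0, 0.0]
force: [0.1, -0.5, 0.3]
width: 0.0848
```

Run:
```python
from h import *
im=look()
print(pose()[0]['tcp_pos']);go(.666,-.256,.16,-2.3)
cv2.imwrite('pics/c6.png',cv2.resize(im[100:330,80:440,::-1],None,fx=2.2,fy=2.2,interpolation=cv2.INTER_CUBIC))
```

```text
blue [259. 328.] 575 (512.4, 205.6, 90.4, 60.3, 89.7)
blue [431. 305.] 316 (558.5, -170.7, 63.3, 62.4, -68.5)
blue [174. 173.] 688 (863.2, 404.0, 94.9, 92.4, 46.8)
grey [ 19. 529.] 1471 (96.5, 690.0, 155.5, 91.3, 4.2)
grey [394. 532.] 743 (87.5, -81.7, 205.6, 51.2, 20.4)
grey [611. 507.] 2874 (120.2, -575.0, 210.4, 160.0, 5.7)
grey [211. 501.] 2213 (166.3, 285.9, 358.2, 74.0, -2.7)
grey [404. 419.] 166 (321.8, -105.8, 241.2, 8.6, -21.1)
grey [458. 265.] 263 (657.0, -225.5, 153.0, 21.7, -27.2)
grey [  5. 262.] 230 (662.1, 769.2, 141.3, 19.2, 2.7)
grey [242. 238.] 418 (711.4, 245.3, 73.9, 67.2, -44.0)
grey [414. 245.] 567 (694.1, -124.9, 113.6, 68.3, 13.5)
grey [713. 228.] 639 (731.3, -788.5, 140.1, 56.6, 8.2)
[ 0.64292548 -0.16512062  0.2899567 ]
xyz [-0.18   0.053  0.26 ] rot [0.001 0.    0.003] j6 -0.38 t 18.2
```

View pics/c6.png

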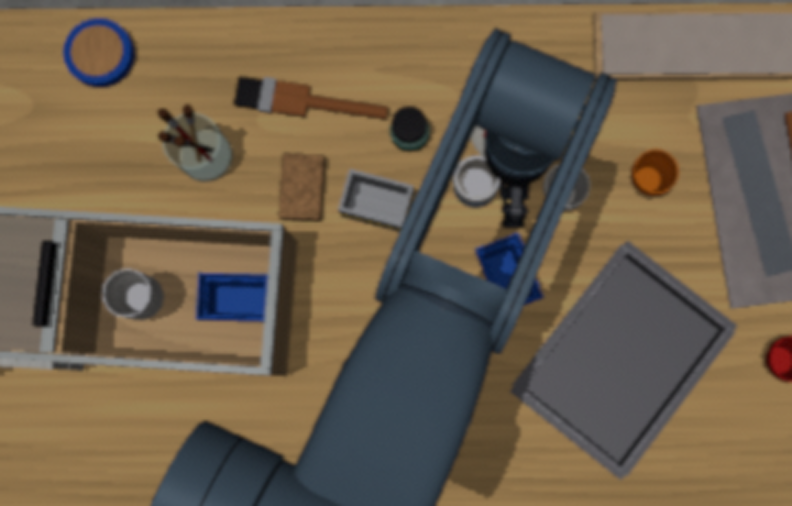

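Call:
jog_arm --xyz '[[-0.09,0.03,0.02],[-0.18,0.053,0.06],[-0.18,0.053,0.15],[-0.18,0.053,0.22],[-0.18,0.053,0.22]]' --delta_rot '[[0,0,0],[0,0,0],[0,0,0],[0,0,0],[0,0,0]]'

```text
t: 18.75
tcp_pos: [0.6628, -0.2553, 0.173]
ee_rot: [0.721, 0.693, -0.002, -0.006]
force: [-1.4, 0.8, -0.6]
width: 0.0855
```

Call:
jog_arm --xyz '[[0,0,0],[0,0,0],[0,0,0]]' --delta_rot '[[0,0,0],[0,0,0],[0,0,0]]'

```text
t: 19.05
tcp_pos: [0.6674, -0.2579, 0.1828]
ee_rot: [0.721, 0.693, 0.001, 0.003]
force: [-0.6, 1.0, 0.4]
width: 0.0857
```

Run:
```python
from h import *
go(.666,-.256,.064,-2.3)
im=look()
```

```text
xyz [ 0.004 -0.004  0.238] rot [0.01  0.005 0.001] j6 -0.48 t 19.1
blue [259. 328.] 574 (512.4, 205.6, 90.4, 60.3, 89.7)
blue [174. 173.] 688 (863.2, 404.0, 94.9, 92.4, 46.8)
grey [371. 535.] 1939 (87.0, -24.7, 228.5, 111.3, 62.3)
grey [ 18. 526.] 1482 (96.5, 690.0, 155.5, 91.3, 4.2)
grey [351. 266.] 613 (649.0, 8.1, 94.4, 63.1, 74.6)
grey [467. 259.] 191 (663.3, -243.5, 63.1, 38.3, 10.9)
grey [  5. 262.] 230 (662.1, 769.2, 141.3, 19.2, 2.7)
grey [242. 238.] 422 (711.4, 245.3, 73.9, 67.2, -44.0)
grey [457. 260.] 1287 (670.8, -221.4, 215.7, 103.4, 4.2)
grey [713. 228.] 639 (731.3, -788.5, 140.1, 56.6, 8.2)
```

Call:
jog_arm --xyz '[[0,0,0.08],[0,0,0.16],[0,0,0.238],[0,0,0.238],[0,0,0.238]]' --delta_rot '[[0,0,0],[0,0,0],[0,0,0],[0,0,0],[0,0,0]]'

```text
t: 19.6
tcp_pos: [0.6663, -0.2579, 0.0613]
ee_rot: [0.721, 0.693, 0.0, 0.0]
force: [0.6, 0.1, 1.1]
width: 0.0855
```

Call:
jog_arm --xyz '[[0,0,0],[0,0,0],[0,0,0],[0,0,0],[0,0,0]]' --delta_rot '[[0,0,0],[0,0,0],[0,0,0],[0,0,0],[0,0,0]]' --fingers -1 --newtons 25

```text
t: 20.1
tcp_pos: [0.6678, -0.2589, 0.0642]
ee_rot: [0.721, 0.693, 0.001, 0.003]
force: [-0.6, 0.1, 7.3]
width: 0.0647
```

Call:
jog_arm --xyz '[[0,0,-0.05],[0,0,-0.15],[0,0,-0.25],[0,0,-0.35],[0,0,-0.44]]' --delta_rot '[[0,0,0],[0,0,0],[0,0,0],[0,0,0],[0,0,0]]'

```text
t: 20.6
tcp_pos: [0.6661, -0.2578, 0.2853]
ee_rot: [0.721, 0.693, 0.001, 0.002]
force: [1.4, -1.0, -0.5]
width: 0.0641
```

Call:
jog_arm --xyz '[[0.06,-0.02,0],[0.15,-0.05,0],[0.24,-0.08,0],[0.33,-0.11,0],[0.42,-0.14,0]]' --delta_rot '[[0,0,0],[0,0,0],[0,0,0],[0,0,0],[0,0,0]]'

```text
t: 21.1
tcp_pos: [0.6039, -0.0436, 0.2821]
ee_rot: [0.721, 0.693, 0.001, 0.001]
force: [0.8, 0.2, -0.9]
width: 0.0646
```

Call:
jog_arm --xyz '[[0.09,-0.04,0],[0.18,-0.08,0],[0.27,-0.12,0],[0.36,-0.16,0],[0.45,-0.2,0]]' --delta_rot '[[0,0,0],[0,0,0],[0,0,0],[0,0,0],[0,0,0]]'

```text
t: 21.6
tcp_pos: [0.5129, 0.1854, 0.2822]
ee_rot: [0.721, 0.693, 0.001, 0.001]
force: [0.5, 0.9, -0.1]
width: 0.0643
```

Call:
jog_arm --xyz '[[0.08,0,0],[0.16,0,0],[0.23,0,0],[0.27,0,0],[0.27,0,0]]' --delta_rot '[[0,0,0],[0,0,0],[0,0,0],[0,0,0],[0,0,0]]'

```text
t: 22.1
tcp_pos: [0.5188, 0.3215, 0.2816]
ee_rot: [0.72, 0.694, 0.001, 0.0]
force: [0.8, -0.0, -0.3]
width: 0.0644
```

Call:
jog_arm --xyz '[[0,0,0],[0,0,0],[0,0,0],[0,0,0]]' --delta_rot '[[0,0,0],[0,0,0],[0,0,0],[0,0,0]]'

```text
t: 22.5
tcp_pos: [0.5194, 0.3177, 0.2806]
ee_rot: [0.722, 0.692, 0.0, 0.0]
force: [0.7, 0.1, -0.0]
width: 0.0643
```

```bash
python3 -c "
from h import *
go(.517,.332,.205,-2.3)
go(.517,.332,.154,-2.3)"
```

```text
xyz [ 0.028 -0.006  0.151] rot [ 0.001 -0.    -0.003] j6 0.41 t 22.5
xyz [ 0.028 -0.006  0.253] rot [ 0.001 -0.    -0.003] j6 0.41 t 22.5
```

Call:
jog_arm --xyz '[[0.025,-0.006,0.04],[0.025,-0.006,0.1],[0.025,-0.006,0.14],[0.025,-0.006,0.15],[0.025,-0.006,0.15]]' --delta_rot '[[0,0,0],[0,0,0],[0,0,0],[0,0,0],[0,0,0]]'

```text
t: 23.0
tcp_pos: [0.5165, 0.3307, 0.2048]
ee_rot: [0.721, 0.692, -0.001, -0.0]
force: [0.0, -0.4, 0.1]
width: 0.0645
```

Call:
jog_arm --xyz '[[0,0,0.025],[0,0,0.05],[0,0,0.075],[0,0,0.103],[0,0,0.103]]' --delta_rot '[[0,0,0],[0,0,0],[0,0,0],[0,0,0],[0,0,0]]'

```text
t: 23.5
tcp_pos: [0.5155, 0.3308, 0.1512]
ee_rot: [0.721, 0.693, -0.002, -0.001]
force: [-1.0, -0.1, -0.5]
width: 0.0647
```

Call:
jog_arm --xyz '[[0,0,0],[0,0,0]]' --delta_rot '[[0,0,0],[0,0,0]]'

```text
t: 23.7
tcp_pos: [0.5169, 0.3313, 0.1542]
ee_rot: [0.721, 0.693, 0.0, 0.0]
force: [0.9, 0.3, -0.4]
width: 0.0642
```

Call:
jog_arm --xyz '[[0,0,0],[0,0,0],[0,0,0],[0,0,0]]' --delta_rot '[[0,0,0],[0,0,0],[0,0,0],[0,0,0]]' --fingers 1

```text
t: 24.1
tcp_pos: [0.5167, 0.3313, 0.1541]
ee_rot: [0.721, 0.693, 0.0, 0.0]
force: [0.4, -0.0, -0.7]
width: 0.0852
```

Call:
jog_arm --xyz '[[0,0,-0.05],[0,0,-0.15],[0,0,-0.25],[0,0,-0.28],[-0.06,0,-0.28]]' --delta_rot '[[0,0,0],[0,0,0],[0,0,0],[0,0,0],[0,0,0]]'

```text
t: 24.6
tcp_pos: [0.5168, 0.3039, 0.2981]
ee_rot: [0.72, 0.694, 0.004, 0.001]
force: [0.6, -0.8, 0.2]
width: 0.0854
```

Call:
jog_arm --xyz '[[-0.1,0,0],[-0.2,0,0],[-0.3,0,0],[-0.4,0,0],[-0.5,0,0]]' --delta_rot '[[0,0,0.2],[0,0,0.4],[0,0,0.6],[0,0,0.8],[0,0,1]]'

```text
t: 25.1
tcp_pos: [0.5048, 0.0497, 0.2941]
ee_rot: [0.871, 0.491, 0.0, 0.0]
force: [1.9, -0.8, 0.2]
width: 0.0849
```

Call:
jog_arm --xyz '[[0,0,0],[0,0,0],[0,0,0],[0,0,0]]' --delta_rot '[[0,0,0.3],[0,0,0.6],[0,0,0.9],[0,0,1]]'

```text
t: 25.5
tcp_pos: [0.5052, 0.0511, 0.294]
ee_rot: [0.966, 0.259, 0.0, 0.0]
force: [0.5, 0.3, 0.2]
width: 0.0856
```

Call:
jog_arm --xyz '[[0,0,0],[0,0,0],[0,0,0],[0,0,0],[0,0,0]]' --delta_rot '[[0,0,0.2],[0,0,0.34],[0,0,0.34],[0,0,0.34],[0,0,0.34]]'

```text
t: 26.0
tcp_pos: [0.5053, 0.0515, 0.2939]
ee_rot: [0.984, 0.18, 0.0, 0.0]
force: [0.4, -0.6, 0.2]
width: 0.0856
```

```bash
python3 -c "
from h import *
look()
go(.5445,-.1755,.17,110.3)
cv2.imwrite('pics/c7.png',cv2.resize(optics.capture('scene')[20:290,150:410,::-1],None,fx=2.2,fy=2.2,interpolation=cv2.INTER_CUBIC))"
```

```text
blue [435. 313.] 605 (543.8, -174.8, 92.3, 61.2, 20.3)
blue [174. 173.] 686 (863.2, 404.0, 94.9, 92.4, 46.8)
grey [375. 535.] 1629 (91.2, -32.3, 229.5, 105.3, 57.1)
grey [ 19. 530.] 1481 (96.5, 690.0, 155.5, 91.3, 4.2)
grey [275. 360.] 463 (447.6, 175.1, 83.5, 57.9, -3.9)
grey [300. 401.] 1585 (401.9, 145.5, 200.3, 126.2, -7.3)
grey [193. 326.] 555 (520.8, 347.8, 91.9, 69.5, 89.7)
grey [343. 268.] 772 (652.9, 27.9, 136.2, 67.3, 78.2)
grey [  5. 262.] 228 (662.1, 769.2, 141.3, 19.2, 2.7)
grey [242. 238.] 418 (711.4, 245.3, 73.9, 67.2, -44.0)
grey [713. 228.] 637 (731.5, -788.5, 139.7, 56.6, 8.2)
grey [434. 228.] 2177 (740.7, -167.2, 201.2, 142.2, -57.4)
xyz [-0.087  0.452  0.248] rot [ 0.    -0.     0.014] j6 1.09 t 26.1
```

View pics/c7.png

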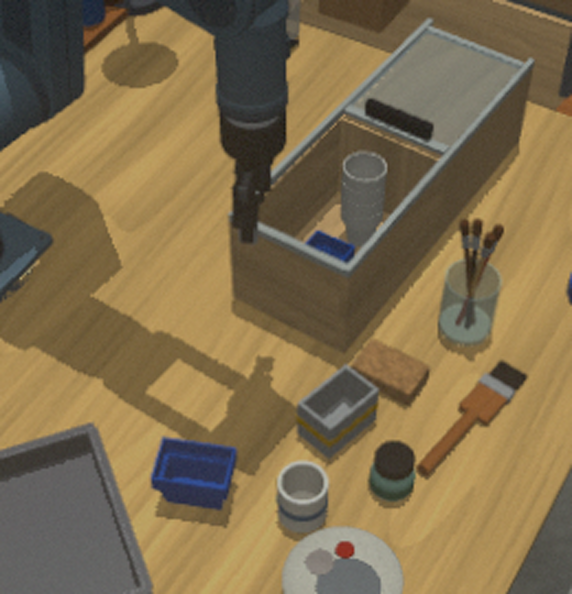

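Call:
jog_arm --xyz '[[-0.02,0.1,0],[-0.04,0.2,0],[-0.06,0.3,0],[-0.087,0.39,0.03],[-0.087,0.452,0.1]]' --delta_rot '[[0,0,0.014],[0,0,0.014],[0,0,0.014],[0,0,0.014],[0,0,0.014]]'

```text
t: 26.6
tcp_pos: [0.5458, -0.1797, 0.2466]
ee_rot: [0.985, 0.175, 0.003, 0.003]
force: [0.5, -1.3, 0.3]
width: 0.0852
```

Call:
jog_arm --xyz '[[0,0,0.08],[0,0,0.14],[0,0,0.14],[0,0,0.14],[0,0,0.14]]' --delta_rot '[[0,0,0],[0,0,0],[0,0,0],[0,0,0],[0,0,0]]'

```text
t: 27.1
tcp_pos: [0.5456, -0.1757, 0.1761]
ee_rot: [0.984, 0.176, 0.001, 0.001]
force: [0.3, 0.6, 0.5]
width: 0.0851
```

```bash
python3 -c "
from h import *
go(.5445,-.1755,.064,110.3)"
```

```text
xyz [-0.002 -0.002  0.224] rot [ 0.006 -0.005 -0.001] j6 0.71 t 27.1
```

Call:
jog_arm --xyz '[[0,0,0.08],[0,0,0.16],[0,0,0.224],[0,0,0.224],[0,0,0.224]]' --delta_rot '[[0,0,0],[0,0,0],[0,0,0],[0,0,0],[0,0,0]]'

```text
t: 27.6
tcp_pos: [0.5455, -0.1757, 0.0636]
ee_rot: [0.984, 0.176, 0.001, 0.001]
force: [0.3, -0.5, 0.4]
width: 0.0853
```

Call:
jog_arm --xyz '[[0,0,0],[0,0,0],[0,0,0],[0,0,0],[0,0,0]]' --delta_rot '[[0,0,0],[0,0,0],[0,0,0],[0,0,0],[0,0,0]]' --fingers -1 --newtons 25

```text
t: 28.1
tcp_pos: [0.5461, -0.1761, 0.0647]
ee_rot: [0.984, 0.176, 0.002, 0.002]
force: [0.0, 1.6, 7.6]
width: 0.0635
```

Call:
jog_arm --xyz '[[0,0,-0.05],[0,0,-0.15],[0,0,-0.25],[0,0,-0.35],[0,0,-0.43]]' --delta_rot '[[0,0,0],[0,0,0],[0,0,0],[0,0,0],[0,0,0]]'

```text
t: 28.6
tcp_pos: [0.5447, -0.1755, 0.2816]
ee_rot: [0.984, 0.176, 0.002, 0.002]
force: [0.6, -0.7, -0.7]
width: 0.0636
```

Call:
jog_arm --xyz '[[0.01,-0.06,0],[0.03,-0.14,0],[0.05,-0.23,0],[0.08,-0.32,0],[0.1,-0.4,0]]' --delta_rot '[[0,0,-0.15],[0,0,-0.35],[0,0,-0.6],[0,0,-0.8],[0,0,-1]]'

```text
t: 29.1
tcp_pos: [0.5217, 0.0316, 0.2782]
ee_rot: [0.909, 0.416, 0.001, 0.001]
force: [1.5, 0.1, -0.1]
width: 0.0638
```

Call:
jog_arm --xyz '[[0,0,0],[0,0,0],[0,0,0],[0,0,0],[0,0,0]]' --delta_rot '[[0,0,-0.25],[0,0,-0.5],[0,0,-0.75],[0,0,-1],[0,0,-1]]'

```text
t: 29.6
tcp_pos: [0.522, 0.0297, 0.278]
ee_rot: [0.779, 0.627, 0.001, 0.001]
force: [0.2, 0.2, -0.7]
width: 0.0637
```

Call:
jog_arm --xyz '[[0,0,0],[0,0,0],[0,0,0],[0,0,0],[0,0,0]]' --delta_rot '[[0,0,-0.2],[0,0,-0.37],[0,0,-0.37],[0,0,-0.37],[0,0,-0.37]]'

```text
t: 30.1
tcp_pos: [0.522, 0.0296, 0.2771]
ee_rot: [0.719, 0.695, 0.0, 0.0]
force: [0.1, -0.3, -0.6]
width: 0.0636
```

```bash
python3 -c "
from h import *
look()
go(.5128,.202,.28,-1.8)"
```

```text
blue [248. 328.] 256 (514.0, 228.5, 57.3, 44.6, -0.3)
blue [174. 173.] 686 (863.2, 404.0, 94.9, 92.4, 46.8)
grey [378. 535.] 1517 (90.3, -39.9, 220.7, 101.9, 54.5)
grey [ 19. 529.] 1476 (96.7, 690.0, 155.5, 91.3, 4.2)
grey [611. 507.] 2871 (120.2, -574.8, 210.8, 159.5, 5.5)
grey [314. 386.] 1569 (397.2, 83.8, 211.3, 109.0, -40.1)
grey [282. 348.] 397 (474.4, 157.0, 134.3, 30.5, -7.1)
grey [193. 326.] 555 (520.8, 347.8, 91.9, 69.5, 89.7)
grey [351. 263.] 555 (657.3, 7.3, 105.5, 60.4, 62.1)
grey [  5. 262.] 230 (662.1, 769.2, 141.3, 19.2, 2.7)
grey [242. 238.] 418 (711.4, 245.3, 73.9, 67.2, -44.0)
grey [713. 228.] 638 (731.3, -788.5, 140.1, 56.6, 8.2)
grey [434. 228.] 2178 (740.7, -167.2, 201.2, 142.2, -57.4)
xyz [ 0.344 -0.03  -0.006] rot [ 0.001  0.    -0.007] j6 -0.12 t 30.1
```

Call:
jog_arm --xyz '[[0.08,-0.01,0],[0.17,-0.02,0],[0.26,-0.03,0],[0.33,-0.03,0],[0.347,-0.03,0]]' --delta_rot '[[0,0,-0.007],[0,0,-0.007],[0,0,-0.007],[0,0,-0.007],[0,0,-0.007]]'

```text
t: 30.65
tcp_pos: [0.5121, 0.2069, 0.2768]
ee_rot: [0.717, 0.698, 0.001, -0.0]
force: [-0.5, -0.7, -0.4]
width: 0.0637
```

Call:
jog_arm --xyz '[[0,0,0.08],[0,0,0.16],[0,0,0.22],[0,0,0.22],[0,0,0.22]]' --delta_rot '[[0,0,0],[0,0,0],[0,0,0],[0,0,0],[0,0,0]]'

```text
t: 31.15
tcp_pos: [0.513, 0.203, 0.1672]
ee_rot: [0.718, 0.696, -0.0, -0.0]
force: [0.8, 0.2, -0.0]
width: 0.0632
```

```bash
python3 -c "
from h import *
go(.5128,.2037,.103,-1.6)
cv2.imwrite('pics/c8.png',cv2.resize(optics.capture('scene')[60:180,230:350,::-1],None,fx=5,fy=5,interpolation=cv2.INTER_CUBIC))"
```

```text
xyz [ 0.001 -0.     0.128] rot [-0.001  0.001 -0.004] j6 0.2 t 31.1
```

View pics/c8.png

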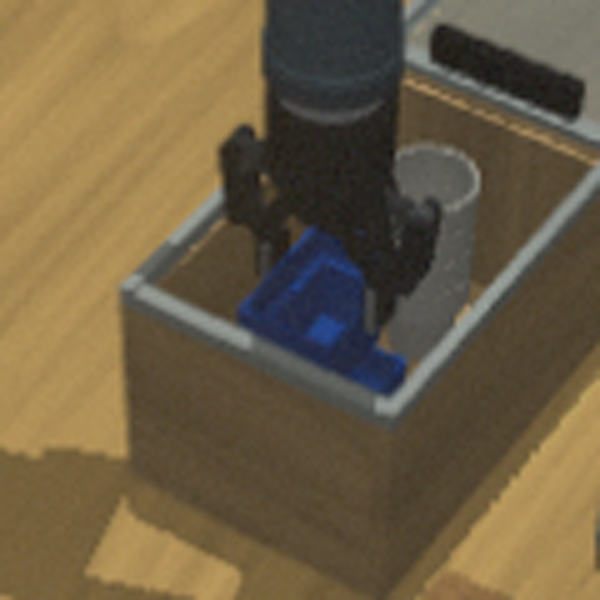

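Call:
jog_arm --xyz '[[0,0,0.03],[0,0,0.06],[0,0,0.09],[0,0,0.115],[0,0,0.13]]' --delta_rot '[[0,0,0],[0,0,0],[0,0,0],[0,0,0],[0,0,0]]'

```text
t: 31.7
tcp_pos: [0.5135, 0.2034, 0.1024]
ee_rot: [0.717, 0.697, 0.001, 0.001]
force: [0.8, -0.4, -1.0]
width: 0.0634
```

Call:
jog_arm --xyz '[[0,0,0],[0,0,0],[0,0,0]]' --delta_rot '[[0,0,0],[0,0,0],[0,0,0]]'

```text
t: 32.0
tcp_pos: [0.5133, 0.2036, 0.1026]
ee_rot: [0.717, 0.697, 0.001, 0.0]
force: [0.2, 0.0, -0.7]
width: 0.0635
```

Call:
jog_arm --xyz '[[0,0,0],[0,0,0],[0,0,0],[0,0,0]]' --delta_rot '[[0,0,0],[0,0,0],[0,0,0],[0,0,0]]' --fingers 1

```text
t: 32.4
tcp_pos: [0.5127, 0.2035, 0.102]
ee_rot: [0.717, 0.697, 0.0, 0.0]
force: [0.9, -0.5, -0.3]
width: 0.0854
```

Call:
jog_arm --xyz '[[0,0,-0.05],[0,0,-0.15],[0,0,-0.25],[0,0,-0.35],[0,0,-0.36]]' --delta_rot '[[0,0,0],[0,0,0],[0,0,0],[0,0,0],[0,0,0]]'

```text
t: 32.9
tcp_pos: [0.5157, 0.2041, 0.2894]
ee_rot: [0.717, 0.697, 0.006, 0.004]
force: [0.0, 1.1, -0.1]
width: 0.0854
```

Call:
jog_arm --xyz '[[-0.09,0.06,0],[-0.18,0.12,0],[-0.27,0.18,0],[-0.36,0.24,0],[-0.39,0.26,0]]' --delta_rot '[[0,0,0.15],[0,0,0.3],[0,0,0.475],[0,0,0.475],[0,0,0.475]]'

```text
t: 33.4
tcp_pos: [0.638, 0.0016, 0.2807]
ee_rot: [0.795, 0.606, -0.0, -0.0]
force: [0.5, 0.4, 0.3]
width: 0.0856
```

Call:
jog_arm --xyz '[[0,0,0.05],[0,0,0.1],[0,0,0.1],[0,0,0.1]]' --delta_rot '[[0,0,0],[0,0,0],[0,0,0],[0,0,0]]'

```text
t: 33.8
tcp_pos: [0.6366, 0.0049, 0.2314]
ee_rot: [0.795, 0.607, -0.001, -0.001]
force: [0.8, -0.3, 0.0]
width: 0.0855
```

```bash
python3 -c "
from h import *
im=look()
go(.6525,.0095,.18,-15.4);go(.6525,.0095,.058,-15.4)
cv2.imwrite('pics/c9.png',cv2.resize(im[120:330,80:440,::-1],None,fx=2.2,fy=2.2,interpolation=cv2.INTER_CUBIC))"
```

```text
blue [251. 328.] 406 (515.5, 221.3, 66.2, 60.4, 89.7)
blue [174. 173.] 688 (863.2, 404.0, 94.9, 92.4, 46.8)
grey [382. 537.] 1345 (86.8, -51.0, 204.6, 97.4, 51.2)
grey [ 19. 529.] 1475 (96.5, 690.0, 155.5, 91.3, 4.2)
grey [153. 518.] 1613 (116.8, 409.1, 277.9, 75.7, 9.5)
grey [193. 326.] 555 (520.8, 347.8, 91.9, 69.5, 89.7)
grey [332. 308.] 945 (558.4, 45.9, 174.8, 91.5, -51.1)
grey [  5. 262.] 229 (662.1, 769.2, 141.3, 19.2, 2.7)
grey [242. 238.] 418 (711.4, 245.2, 73.9, 67.1, -43.7)
grey [713. 228.] 639 (731.1, -788.5, 139.7, 56.6, 8.2)
grey [434. 229.] 2180 (741.0, -167.0, 201.3, 142.9, -57.3)
xyz [0.017 0.027 0.105] rot [ 0.002 -0.     0.005] j6 0.1 t 33.9
xyz [0.017 0.027 0.349] rot [ 0.002 -0.     0.005] j6 0.1 t 33.9
```

View pics/c9.png

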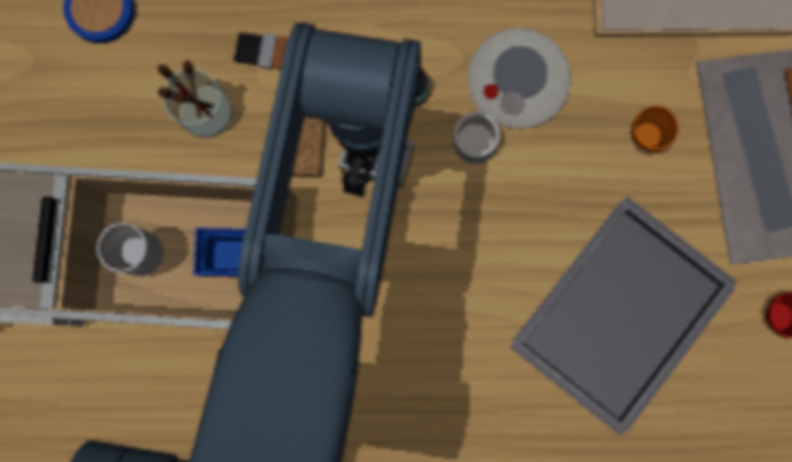

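Call:
jog_arm --xyz '[[0.017,0.027,0.05],[0.017,0.027,0.13],[0.017,0.027,0.21],[0.017,0.027,0.29],[0.017,0.027,0.345]]' --delta_rot '[[0,0,0],[0,0,0],[0,0,0],[0,0,0],[0,0,0]]'

```text
t: 34.35
tcp_pos: [0.6522, 0.0099, 0.0584]
ee_rot: [0.795, 0.607, 0.0, 0.0]
force: [-0.4, -0.6, -0.3]
width: 0.0859
```

Call:
jog_arm --xyz '[[0,0,0],[0,0,0],[0,0,0],[0,0,0],[0,0,0]]' --delta_rot '[[0,0,0],[0,0,0],[0,0,0],[0,0,0],[0,0,0]]' --fingers -1 --newtons 45

```text
t: 34.85
tcp_pos: [0.6531, 0.0094, 0.061]
ee_rot: [0.795, 0.607, 0.001, 0.001]
force: [0.1, 0.9, 1.7]
width: 0.0591
```

Call:
jog_arm --xyz '[[0,0,-0.05],[0,0,-0.14],[0,0,-0.23],[0,0,-0.3],[0,0,-0.3]]' --delta_rot '[[0,0,0],[0,0,0],[0,0,0],[0,0,0],[0,0,0]]'

```text
t: 35.35
tcp_pos: [0.6555, 0.009, 0.217]
ee_rot: [0.795, 0.607, 0.005, 0.005]
force: [0.5, 0.3, -2.5]
width: 0.0592
```

```bash
python3 -c "
from h import *
o=pose()[0];print(o['force'])
im=look()
go(.474,-.373,.2,-15.4)"
```

```text
[ 0.49860068  0.30124703 -2.53210546]
blue [250. 328.] 385 (515.5, 224.3, 60.4, 60.2, -0.3)
blue [174. 173.] 688 (863.2, 404.0, 94.9, 92.4, 46.8)
grey [381. 536.] 1363 (86.8, -50.1, 205.1, 98.2, 51.7)
grey [ 18. 527.] 1477 (96.6, 690.0, 155.7, 91.3, 4.2)
grey [157. 513.] 1635 (127.9, 403.5, 302.3, 72.3, 10.6)
grey [193. 326.] 554 (520.8, 347.8, 91.9, 69.5, 89.7)
grey [328. 302.] 777 (569.5, 59.2, 153.7, 82.2, -59.5)
grey [  5. 262.] 229 (662.1, 769.2, 141.3, 19.2, 2.7)
grey [242. 238.] 422 (711.4, 245.3, 73.9, 67.2, -44.0)
grey [713. 228.] 638 (731.3, -788.5, 140.1, 56.6, 8.2)
grey [434. 228.] 2172 (741.0, -167.0, 201.2, 142.9, -57.4)
xyz [-0.832 -0.146  0.025] rot [ 0.015 -0.002  0.005] j6 0.11 t 35.4
```

Call:
jog_arm --xyz '[[-0.06,-0.01,0],[-0.15,-0.03,0],[-0.24,-0.045,0],[-0.33,-0.06,0],[-0.42,-0.075,0]]' --delta_rot '[[0,0,0],[0,0,0],[0,0,0],[0,0,0],[0,0,0]]'

```text
t: 35.9
tcp_pos: [0.5586, -0.184, 0.2071]
ee_rot: [0.795, 0.607, -0.001, -0.002]
force: [0.4, -0.3, -2.4]
width: 0.0591
```

Call:
jog_arm --xyz '[[-0.09,-0.015,0],[-0.18,-0.03,0],[-0.27,-0.045,0],[-0.35,-0.06,0],[-0.41,-0.07,0]]' --delta_rot '[[0,0,0],[0,0,0],[0,0,0],[0,0,0],[0,0,0]]'

```text
t: 36.4
tcp_pos: [0.4706, -0.3733, 0.207]
ee_rot: [0.795, 0.606, -0.0, -0.002]
force: [0.9, -0.8, -3.5]
width: 0.0596
```

Call:
jog_arm --xyz '[[0,0,0],[0,0,0],[0,0,0],[0,0,0]]' --delta_rot '[[0,0,0],[0,0,0],[0,0,0],[0,0,0]]'

```text
t: 36.8
tcp_pos: [0.4733, -0.3704, 0.2087]
ee_rot: [0.794, 0.607, 0.0, -0.001]
force: [-0.6, -0.1, -3.1]
width: 0.0588
```

```bash
python3 -c "
from h import *
look()
go(.474,-.373,.068,-15.4)"
```

```text
blue [258. 328.] 620 (514.5, 207.6, 94.4, 62.0, 87.5)
blue [174. 173.] 686 (863.2, 404.0, 94.9, 92.4, 46.8)
grey [ 19. 528.] 1481 (96.6, 690.0, 155.7, 91.3, 4.2)
grey [542. 373.] 1676 (419.6, -399.4, 156.1, 114.0, -44.4)
grey [489. 345.] 1974 (466.3, -280.6, 262.9, 76.4, -41.2)
grey [  5. 262.] 230 (662.1, 769.2, 141.3, 19.2, 2.7)
grey [242. 238.] 418 (711.4, 245.3, 73.9, 67.2, -44.0)
grey [713. 228.] 637 (731.5, -788.5, 139.7, 56.6, 8.2)
grey [434. 228.] 2180 (741.3, -167.3, 200.4, 142.9, -57.4)
xyz [-0.005  0.003  0.282] rot [-0.001 -0.001  0.008] j6 -0.58 t 36.9
```

Call:
jog_arm --xyz '[[-0.005,0.003,0.07],[-0.005,0.003,0.15],[-0.005,0.003,0.22],[-0.005,0.003,0.26],[-0.005,0.003,0.281]]' --delta_rot '[[0,0,0],[0,0,0],[0,0,0],[0,0,0],[0,0,0]]'

```text
t: 37.35
tcp_pos: [0.4733, -0.3727, 0.0665]
ee_rot: [0.794, 0.607, -0.0, -0.002]
force: [-0.4, 0.0, -3.5]
width: 0.0593
```

Call:
jog_arm --xyz '[[0,0,0],[0,0,0],[0,0,0]]' --delta_rot '[[0,0,0],[0,0,0],[0,0,0]]'

```text
t: 37.65
tcp_pos: [0.4746, -0.3752, 0.0701]
ee_rot: [0.795, 0.607, 0.0, 0.001]
force: [-0.0, -0.1, -3.0]
width: 0.0592
```

Call:
jog_arm --xyz '[[0,0,0],[0,0,0],[0,0,0],[0,0,0]]' --delta_rot '[[0,0,0],[0,0,0],[0,0,0],[0,0,0]]' --fingers 1

```text
t: 38.05
tcp_pos: [0.4739, -0.3749, 0.0692]
ee_rot: [0.795, 0.607, 0.0, 0.0]
force: [1.2, 0.3, -0.8]
width: 0.0856
```

Call:
jog_arm --xyz '[[0,0,-0.05],[0,0,-0.15],[0,0,-0.25],[0.06,0.05,-0.3],[0.13,0.11,-0.3]]' --delta_rot '[[0,0,0],[0,0,0],[0,0,0],[0,0,0],[0,0,0]]'

```text
t: 38.55
tcp_pos: [0.5457, -0.329, 0.2252]
ee_rot: [0.796, 0.605, 0.001, 0.005]
force: [0.5, -0.6, 0.2]
width: 0.0857
```

Call:
jog_arm --xyz '[[0,0,0],[0,0,0],[0,0,0],[0,0,0]]' --delta_rot '[[0,0,0],[0,0,0],[0,0,0],[0,0,0]]'

```text
t: 38.95
tcp_pos: [0.5429, -0.327, 0.2182]
ee_rot: [0.795, 0.606, -0.0, -0.001]
force: [-0.2, -0.5, 0.2]
width: 0.0853
```

```bash
python3 -c "
from h import *
im=look()
go(.672,-.134,.2,-15.4)
cv2.imwrite('pics/c10.png',cv2.resize(im[130:330,80:440,::-1],None,fx=2.2,fy=2.2,interpolation=cv2.INTER_CUBIC))"
```

```text
blue [258. 328.] 620 (514.5, 207.6, 94.4, 62.0, 87.5)
blue [174. 173.] 688 (863.2, 404.0, 94.9, 92.4, 46.8)
grey [428. 550.] 235 (56.3, -148.6, 173.0, 13.2, -36.0)
grey [ 19. 528.] 1480 (96.6, 690.0, 155.7, 91.3, 4.2)
grey [611. 507.] 2871 (120.2, -575.0, 210.3, 160.0, 5.7)
grey [517. 333.] 1740 (503.8, -348.3, 145.9, 120.3, -40.3)
grey [473. 321.] 162 (531.1, -258.1, 254.2, 8.9, -39.0)
grey [  5. 262.] 230 (662.1, 769.2, 141.3, 19.2, 2.7)
grey [242. 238.] 418 (711.4, 245.3, 73.9, 67.2, -44.0)
grey [713. 228.] 636 (731.5, -788.5, 139.7, 56.6, 8.2)
grey [434. 228.] 2177 (741.0, -167.5, 200.4, 142.2, -57.4)
xyz [0.441 0.147 0.037] rot [-0.002 -0.001  0.002] j6 -0.45 t 39.0
```

View pics/c10.png

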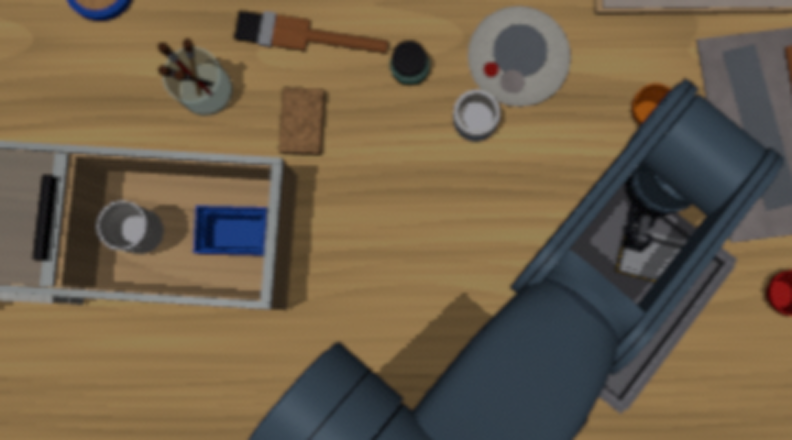

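Call:
jog_arm --xyz '[[0.08,0.03,0],[0.17,0.06,0],[0.26,0.09,0],[0.35,0.12,0],[0.441,0.151,0.037]]' --delta_rot '[[0,0,0],[0,0,0],[0,0,0],[0,0,0],[0,0,0]]'

```text
t: 39.5
tcp_pos: [0.676, -0.1347, 0.2036]
ee_rot: [0.795, 0.606, 0.001, 0.002]
force: [0.4, -0.4, 0.0]
width: 0.0856
```

Call:
jog_arm --xyz '[[0,0,0],[0,0,0],[0,0,0],[0,0,0]]' --delta_rot '[[0,0,0],[0,0,0],[0,0,0],[0,0,0]]'

```text
t: 39.9
tcp_pos: [0.6736, -0.1367, 0.2014]
ee_rot: [0.795, 0.606, 0.0, 0.0]
force: [-0.2, -0.1, 0.9]
width: 0.0853
```

```bash
python3 -c "
from h import *
im=look(.005)
print(ray('top',[(296.6,180.5)],.072))
go(.673,-.134,.06,-15.4)
cv2.imwrite('pics/c11.png',cv2.resize(im[190:330,290:430,::-1],None,fx=4,fy=4,interpolation=cv2.INTER_CUBIC))"
```

```text
blue [258. 328.] 620 (520.0, 219.6, 98.4, 64.6, 87.5)
blue [174. 173.] 688 (883.4, 424.2, 98.9, 96.2, 46.8)
grey [ 19. 527.] 1474 (84.4, 722.4, 162.3, 95.1, 4.2)
grey [318. 515.] 875 (132.9, 88.5, 131.9, 106.4, 30.4)
grey [386. 515.] 1533 (112.6, -53.2, 292.2, 89.6, 11.8)
grey [212. 484.] 1530 (187.8, 310.0, 434.4, 54.8, -7.3)
grey [414. 257.] 304 (679.8, -130.3, 66.6, 56.4, 70.8)
grey [  5. 262.] 230 (673.8, 804.9, 147.3, 20.0, 2.7)
grey [416. 276.] 1228 (640.2, -142.4, 215.5, 105.8, -57.2)
grey [339. 313.] 1142 (551.7, 42.8, 443.5, 34.5, -18.7)
grey [242. 238.] 417 (725.2, 258.9, 77.0, 70.0, -44.0)
grey [713. 228.] 637 (746.2, -818.7, 145.6, 59.0, 8.2)
[[ 0.67689455 -0.13262294]]
xyz [ 0.005 -0.003  0.283] rot [ 0.002  0.001 -0.   ] j6 -0.09 t 40.0
```

View pics/c11.png

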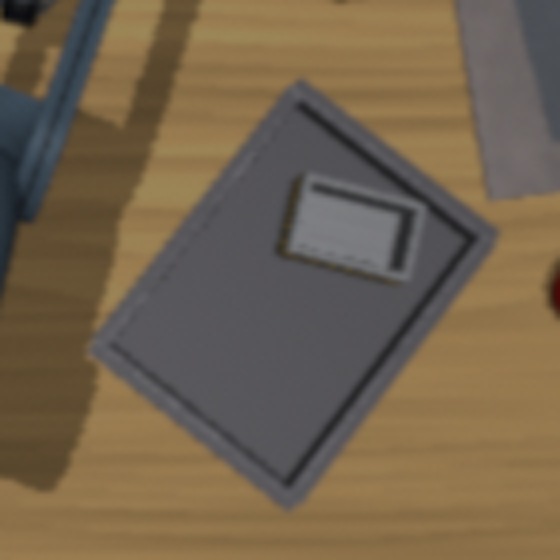

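Call:
jog_arm --xyz '[[0.005,-0.001,0.07],[0.005,-0.001,0.15],[0.005,-0.001,0.22],[0.005,-0.001,0.27],[0.005,-0.001,0.28]]' --delta_rot '[[0,0,0],[0,0,0],[0,0,0],[0,0,0],[0,0,0]]'

```text
t: 40.45
tcp_pos: [0.6716, -0.1327, 0.0574]
ee_rot: [0.795, 0.606, -0.002, -0.003]
force: [-0.0, 0.3, 0.7]
width: 0.0854
```

Call:
jog_arm --xyz '[[0,0,0],[0,0,0],[0,0,0],[0,0,0],[0,0,0]]' --delta_rot '[[0,0,0],[0,0,0],[0,0,0],[0,0,0],[0,0,0]]' --fingers -1 --newtons 45

```text
t: 40.95
tcp_pos: [0.6753, -0.1328, 0.0629]
ee_rot: [0.795, 0.607, 0.001, 0.002]
force: [0.0, -1.1, 6.6]
width: 0.0631
```

Call:
jog_arm --xyz '[[0,0,-0.05],[0,0,-0.14],[0,0,-0.23],[0,0,-0.3],[0,0,-0.3]]' --delta_rot '[[0,0,0],[0,0,0],[0,0,0],[0,0,0],[0,0,0]]'

```text
t: 41.45
tcp_pos: [0.677, -0.1329, 0.2182]
ee_rot: [0.795, 0.607, 0.003, 0.005]
force: [1.2, -0.6, -1.0]
width: 0.063
```

```bash
python3 -c "
from h import *
go(.382,-.296,.2,-15.4)"
```

```text
xyz [-0.47  -0.484  0.031] rot [0.024 0.002 0.005] j6 -0.09 t 41.5
```

Call:
jog_arm --xyz '[[-0.05,-0.05,0],[-0.12,-0.12,0],[-0.19,-0.19,0],[-0.26,-0.26,0],[-0.33,-0.34,0]]' --delta_rot '[[0,0,0],[0,0,0],[0,0,0],[0,0,0],[0,0,0]]'

```text
t: 41.95
tcp_pos: [0.4674, -0.2454, 0.2096]
ee_rot: [0.795, 0.607, -0.0, -0.001]
force: [0.0, -1.2, -1.4]
width: 0.0629
```

Call:
jog_arm --xyz '[[-0.07,-0.07,0],[-0.14,-0.144,0],[-0.14,-0.144,0.03],[-0.14,-0.144,0.03],[-0.14,-0.144,0.03]]' --delta_rot '[[0,0,0],[0,0,0],[0,0,0],[0,0,0],[0,0,0]]'

```text
t: 42.45
tcp_pos: [0.3816, -0.2932, 0.1953]
ee_rot: [0.795, 0.607, 0.0, -0.001]
force: [-0.8, -0.4, -2.2]
width: 0.0629
```

```bash
python3 -c "
from h import *
print(pose()[0]['force']);go(.382,-.296,.069,-15.4)"
```

```text
[-0.76510067 -0.39814069 -2.19111016]
xyz [-0.006  0.003  0.253] rot [-0.002 -0.003  0.004] j6 -0.62 t 42.5
```

Call:
jog_arm --xyz '[[-0.006,0.003,0.07],[-0.006,0.003,0.14],[-0.006,0.003,0.2],[-0.006,0.003,0.24],[-0.006,0.003,0.253]]' --delta_rot '[[0,0,0],[0,0,0],[0,0,0],[0,0,0],[0,0,0]]'

```text
t: 42.95
tcp_pos: [0.3824, -0.295, 0.0677]
ee_rot: [0.794, 0.608, 0.0, -0.002]
force: [-14.1, 15.5, 61.8]
width: 0.0631
```

Call:
jog_arm --xyz '[[0,0,0],[0,0,0],[0,0,0]]' --delta_rot '[[0,0,0],[0,0,0],[0,0,0]]'

```text
t: 43.25
tcp_pos: [0.3833, -0.2974, 0.0702]
ee_rot: [0.794, 0.607, 0.0, 0.001]
force: [0.1, -0.1, -1.2]
width: 0.0628
```

Call:
jog_arm --xyz '[[0,0,0],[0,0,0],[0,0,0],[0,0,0]]' --delta_rot '[[0,0,0],[0,0,0],[0,0,0],[0,0,0]]' --fingers 1

```text
t: 43.65
tcp_pos: [0.3824, -0.2972, 0.0696]
ee_rot: [0.795, 0.607, 0.0, 0.0]
force: [0.1, 0.7, 0.0]
width: 0.0855
```

Call:
jog_arm --xyz '[[0,0,-0.05],[0,0,-0.15],[0,0,-0.25],[0,0,-0.35],[0,0,-0.42]]' --delta_rot '[[0,0,0],[0,0,0],[0,0,0],[0,0,0],[0,0,0]]'

```text
t: 44.15
tcp_pos: [0.3827, -0.2976, 0.2832]
ee_rot: [0.795, 0.607, 0.0, 0.002]
force: [0.8, -1.1, 0.3]
width: 0.0855
```

Call:
jog_arm --xyz '[[0.08,0,0],[0.17,0,0],[0.26,0,0],[0.35,0,0],[0.44,0,0]]' --delta_rot '[[0,0,-0.1],[0,0,-0.2],[0,0,-0.3],[0,0,-0.4],[0,0,-0.457]]' --fingers -1

```text
t: 44.65
tcp_pos: [0.4403, -0.0833, 0.2796]
ee_rot: [0.72, 0.694, 0.0, 0.0]
force: [0.9, -0.4, 0.5]
width: 0.0122
```

Call:
jog_arm --xyz '[[0,0,0],[0,0,0],[0,0,0],[0,0,0]]' --delta_rot '[[0,0,0],[0,0,0],[0,0,0],[0,0,0]]'

```text
t: 45.05
tcp_pos: [0.4401, -0.0861, 0.2793]
ee_rot: [0.721, 0.693, -0.0, 0.0]
force: [-0.0, 0.0, 0.9]
width: -0.0007
```

```bash
python3 -c "
from h import *
a=optics.capture('top');b=optics.capture('scene')
big=np.hstack([cv2.resize(a[150:330,80:440],None,fx=1.6,fy=2.2)[:, :],cv2.resize(b[20:320,120:420],(200,396))])
im=np.zeros((590,790,3),np.uint8)
t=cv2.resize(a[165:325,80:440],None,fx=1.35,fy=1.35,interpolation=cv2.INTER_CUBIC);s=cv2.resize(b[70:330,100:370],None,fx=1.4,fy=1.4,interpolation=cv2.INTER_CUBIC)
im[:t.shape[0],:t.shape[1]]=t; im[t.shape[0]:t.shape[0]+s.shape[0],:s.shape[1]]=s
q=cv2.resize(b[90:170,230:350],None,fx=3.3,fy=3.3,interpolation=cv2.INTER_CUBIC); im[t.shape[0]:t.shape[0]+q.shape[0],390:390+q.shape[1]]=q[:,:400]
cv2.imwrite('pics/c12.png',im[:,:,::-1])
bar=(a.max(2)<45)[170:290,60:140];ys,xs=np.nonzero(bar);print('dark',len(xs),ray('top',np.c_[xs+60,ys+170],.195).mean(0) if len(xs) else '')
go(.518,.458,.28,-2.3)"
```

```text
dark 387 [0.51437221 0.40682987]
xyz [ 1.094  0.112 -0.002] rot [-0.     0.    -0.001] j6 -0.4 t 45.1
```

View pics/c12.png

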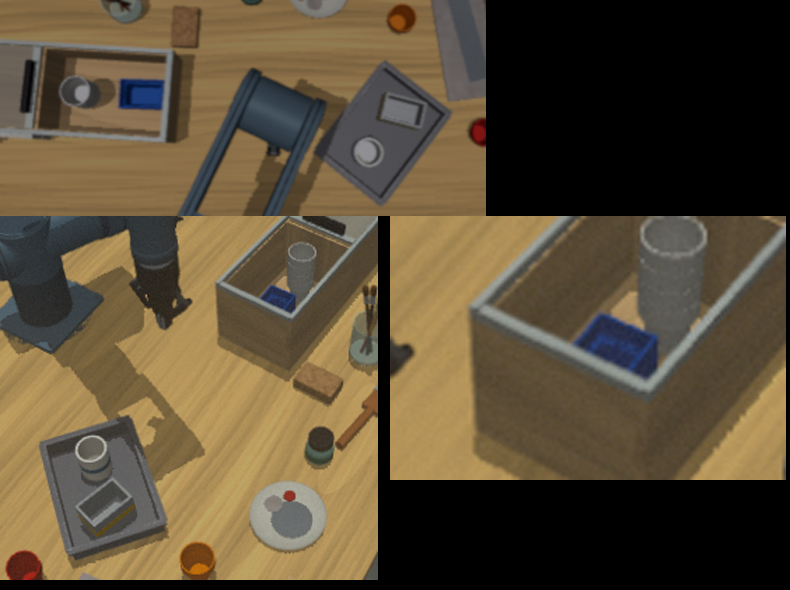

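Call:
jog_arm --xyz '[[0.06,0.01,0],[0.16,0.03,0],[0.26,0.05,0],[0.36,0.07,0],[0.46,0.09,0]]' --delta_rot '[[0,0,0],[0,0,0],[0,0,0],[0,0,0],[0,0,0]]'

```text
t: 45.65
tcp_pos: [0.4936, 0.1403, 0.2794]
ee_rot: [0.721, 0.693, 0.0, 0.0]
force: [1.0, 0.1, -0.8]
width: 0.0004
```

Call:
jog_arm --xyz '[[0.1,0,0],[0.2,0.01,0],[0.3,0.02,0],[0.4,0.022,0],[0.5,0.022,0]]' --delta_rot '[[0,0,0],[0,0,0],[0,0,0],[0,0,0],[0,0,0]]'

```text
t: 46.15
tcp_pos: [0.5144, 0.3893, 0.279]
ee_rot: [0.721, 0.693, -0.0, 0.0]
force: [1.5, -1.1, 0.9]
width: -0.0001
```

Call:
jog_arm --xyz '[[0.08,0,0],[0.136,0,0],[0.136,0,0],[0.136,0,0],[0.136,0,0]]' --delta_rot '[[0,0,0],[0,0,0],[0,0,0],[0,0,0],[0,0,0]]'

```text
t: 46.65
tcp_pos: [0.5168, 0.4547, 0.2792]
ee_rot: [0.721, 0.693, -0.0, 0.0]
force: [-0.3, -0.2, -0.0]
width: -0.0002
```

```bash
python3 -c "
from h import *
go(.518,.458,.197,-2.3)
a=optics.capture('top')
cv2.imwrite('pics/c13.png',cv2.resize(optics.capture('scene')[20:130,270:400,::-1],None,fx=5,fy=5,interpolation=cv2.INTER_CUBIC))"
```

```text
xyz [0.007 0.002 0.164] rot [-0.001  0.002  0.001] j6 0.6 t 46.6
```

View pics/c13.png

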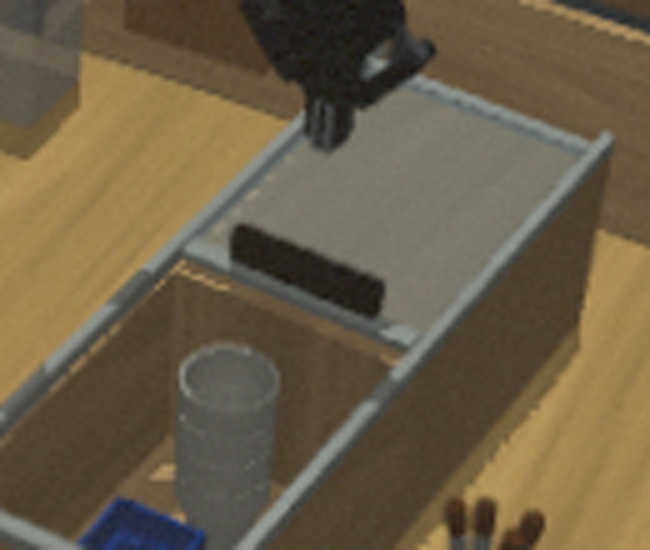

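Call:
jog_arm --xyz '[[0.007,0.002,0.08],[0.007,0.002,0.15],[0.007,0.002,0.164],[0.007,0.002,0.164],[0.007,0.002,0.164]]' --delta_rot '[[0,0,0],[0,0,0],[0,0,0],[0,0,0],[0,0,0]]'

```text
t: 47.25
tcp_pos: [0.5184, 0.4598, 0.1996]
ee_rot: [0.721, 0.693, 0.001, 0.0]
force: [-0.0, -0.7, 0.8]
width: 0.0003
```

Call:
jog_arm --xyz '[[-0.02,0,0],[-0.05,0,0],[-0.09,0,0],[-0.13,0,0],[-0.17,0,0]]' --delta_rot '[[0,0,0],[0,0,0],[0,0,0],[0,0,0],[0,0,0]]'

```text
t: 47.75
tcp_pos: [0.5139, 0.3751, 0.1996]
ee_rot: [0.72, 0.694, 0.002, -0.0]
force: [-2.2, 3.6, 0.5]
width: -0.0001
```

Call:
jog_arm --xyz '[[-0.04,0,0],[-0.08,0,0],[-0.12,0,0],[-0.16,0,0],[-0.2,0,0]]' --delta_rot '[[0,0,0],[0,0,0],[0,0,0],[0,0,0],[0,0,0]]'

```text
t: 48.25
tcp_pos: [0.5102, 0.2749, 0.1995]
ee_rot: [0.72, 0.694, 0.002, -0.0]
force: [-1.9, 3.0, 2.0]
width: 0.0001
```

Call:
jog_arm --xyz '[[-0.03,0,0],[-0.06,0,0],[-0.09,0,0],[-0.11,0,0],[-0.12,0,0]]' --delta_rot '[[0,0,0],[0,0,0],[0,0,0],[0,0,0],[0,0,0]]'

```text
t: 48.75
tcp_pos: [0.5083, 0.2137, 0.1976]
ee_rot: [0.721, 0.693, 0.0, 0.0]
force: [0.9, 3.7, 2.2]
width: 0.0003
```

Call:
jog_arm --xyz '[[-0.01,0,0],[-0.02,0,0],[-0.03,0,0],[-0.03,0,0],[-0.03,0,0]]' --delta_rot '[[0,0,0],[0,0,0],[0,0,0],[0,0,0],[0,0,0]]'

```text
t: 49.25
tcp_pos: [0.5073, 0.1995, 0.197]
ee_rot: [0.72, 0.694, -0.0, 0.0]
force: [-0.2, 0.8, -0.4]
width: 0.0001
```

Close in on the stop gently.

Call:
jog_arm --xyz '[[-0.01,0,0],[-0.02,0,0],[-0.03,0,0],[-0.04,0,0],[-0.04,0,0]]' --delta_rot '[[0,0,0],[0,0,0],[0,0,0],[0,0,0],[0,0,0]]'

```text
t: 49.75
tcp_pos: [0.5067, 0.1789, 0.1974]
ee_rot: [0.721, 0.693, -0.0, 0.0]
force: [0.5, -0.6, 0.6]
width: -0.0001
```

Call:
jog_arm --xyz '[[-0.005,0,0],[-0.01,0,0],[-0.014,0,0],[-0.014,0,0]]' --delta_rot '[[0,0,0],[0,0,0],[0,0,0],[0,0,0]]'

```text
t: 50.15
tcp_pos: [0.5068, 0.1772, 0.1976]
ee_rot: [0.721, 0.693, 0.004, -0.003]
force: [1.4, 18.6, -2.8]
width: -0.0
```

Call:
jog_arm --xyz '[[0.03,0,0],[0.05,0,0],[0.05,0,-0.1],[0.05,0,-0.18],[0.05,0,-0.2]]' --delta_rot '[[0,0,0],[0,0,0],[0,0,0],[0,0,0],[0,0,0]]'

```text
t: 50.65
tcp_pos: [0.5095, 0.1983, 0.3026]
ee_rot: [0.72, 0.694, 0.003, 0.003]
force: [0.8, -0.0, 0.1]
width: -0.0002
```

Call:
jog_arm --xyz '[[0,-0.09,0],[0,-0.18,0],[0,-0.27,0],[0,-0.3,0],[0,-0.3,0]]' --delta_rot '[[0,0,0],[0,0,0],[0,0,0],[0,0,0],[0,0,0]]'

```text
t: 51.15
tcp_pos: [0.3557, 0.2037, 0.2976]
ee_rot: [0.72, 0.694, 0.0, 0.0]
force: [0.6, -0.4, 0.4]
width: -0.0
```

```bash
python3 -c "
from h import *
print(pose()[0]['tcp_pos'],pose()[0]['force'])
a=optics.capture('top');b=optics.capture('scene')
t=cv2.resize(a[170:290,80:440],(780,260),interpolation=cv2.INTER_CUBIC);s=cv2.resize(b[60:180,220:400],(495,330),interpolation=cv2.INTER_CUBIC)
im=np.zeros((590,780,3),np.uint8);im[:260]=t;im[260:590,:495]=s
cv2.imwrite('pics/c14.png',im[:,:,::-1])"
```

```text
[0.35567304 0.20367443 0.29759014] [ 0.57811647 -0.39538715  0.43602103]
```

View pics/c14.png

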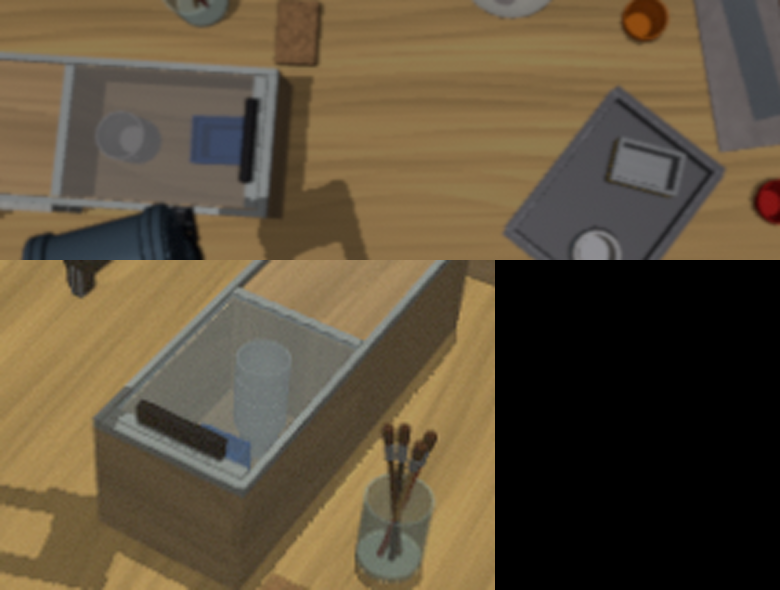

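```bash
python3 -c "
from cell import order
print(order.finish_job())"
```

```text
the job is handed in; nothing more can be done
None
```

The job is done and handed in at about 51 s. I slid the cover open and nested the three white cups from the bench on cup0. The one blue tub is nested on tub0, and the caddy and pot stand in opposite halves of the grey tray. The cover was then pushed shut.

**Last checks:**
- **Stacks:** The pictures show the cup stack straight with four collars. The tub rim's size in the top view matches a seated tub, 25 mm up.
- **Tray:** The pot and caddy stand upright inside it.
- **Cover:** It met a firm stop, with force rising to about 19 N against the usual 3–4 N. In the last picture it lies against the frame. I did not measure the last millimetres of the gap separately.
- **Robot and bystanders:** The arm is clear, touching nothing. I saw no bystander moved and did not touch any.

**One reading that stands out:** for a moment while the pot was being set down, the wrist force read about 62 N. That is under the 120 N wrist limit, it settled at once, and nothing looked disturbed. I don't know whether it counts against the 40 N rule for the arm or gripper body.

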